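# Load the push rod into the clay cartridge barrel and vent it

## Robot

A 7-joint arm with a two-finger parallel gripper is mounted at the origin on the work surface. World frame = base frame: x ahead of the robot, y to its left, z up, the work surface at z = 0. Lengths are in m, angles in degrees, forces in N, time in s.
With the tool pointing down it reaches from about 0.425 to 0.875 m from the base axis. Payload 4.7 kg.
Tool frame: the origin (TCP) lies midway between the tips of the shut fingers; the grasp point (between the pads) lies env.grip_point_offset behind it (env.grip_point_offset is the distance from the TCP to the grasp point, in m); x points along the fingers, y is the direction in which the jaws open and shut, and the axes are right-handed (so a half turn about x gives the same grasp; the last joint's range is limited). The gripper opens to 87 mm and grips with 3 to 60 N. Pads are 19 mm wide; open, the fingers measure 117 mm over their backs; the gripper's body (75 mm by 190 mm) begins 51 mm behind the grasp point.
Start: joints at [-65.827, 18.392, -4.016, 83.108, 1.295, 78.541, -3.26], TCP at [0.258, 0.597, 0.223] pointing down, gripper open.
Joint ranges: [-163.93, 163.93], [-17.29, 119.83], [-79.2, 71.16], [3.27, 140.29], [-89.18, 269.18], [5.43, 117.66], [-154.24, 154.24]. Speed limits (degrees/s): [147.25, 147.25, 180, 180, 180, 180, 180].

## Interface

Orientations are given as [roll, pitch, yaw] about the fixed x, y, z axes, in that order (R = Rz(yaw) Ry(pitch) Rx(roll)).
In Python, from cell import readout, read_camera, camera_params, sign_off, spot_in, pinpoint, env gives the robot as it stands.
- The arm moves only by the shell command python3 -m pendant 'ROWS' [OPENING] [FORCE]. ROWS is a JSON object of lists of equal length, an entry for each row: "xyz": the shift along the world's x, y, z in m, a list of three; "turn": the turn about the world's z in rad. A call has 1 to 10 rows; each row shifts and turns the pose as measured when the row begins; what a row does not reach is not made up. A row lasts 1/8 s, in which the tool goes at most 62.5 mm and 10.7 degrees, less where a joint would pass 70% of its speed; a pose out of reach is approached as far as the arm can. A call is refused whole if a number of a shift passes 0.0625 or a number of a turn 0.188, either way. A call with a gripper value outside its range is refused whole. OPENING is the opening, from 0 (shut) to 1 (fully open), set as the call begins (- or left out, the last holds). The fingers move at their own pace and stop on an object; FORCE is the grip in N (left out, the last holds). Time passes only in rows, so rows that do not move let the fingers close. It gives the time, the measured TCP pose, the force and the opening at its end, in the units of the state.
- readout.get_obs(): the state, without advancing time (a new reading comes with each control period).
- read_camera(name): name is "scene" or "top" or "wrist"; returns the picture (384x512x3 uint8, red, green, blue); there is no depth.
- camera_params(name): a dict with "fx", "fy", "cx", "cy" (pixels), "rvec" (rotation vector, rad) and "tvec" (3), from world to camera coordinates, as OpenCV has them; the wrist camera has in their place "hand_eye" (4x4, takes a point from camera to tool coordinates, whose origin is the TCP and whose axes are the tool frame's). Camera axes: x right, y down, z forward; pixel columns grow to the right and rows downward; lengths in m; the calibration is good to about 2 mm. A picture is of the moment at which its call begins: read the wrist's pose just before it. camera_params takes no time and is no camera call.
- sign_off(): hands the job in, once; it reports no verdict.
Trained networks look in the newest picture that a camera, given by its name, has taken for a name from the list of things; names that differ only in an ending like _2 or _b are one class to them, and where a whole thing is asked for, a point or a joint stands for the part that bears it (a point fixed in the world has none). Each returns a list of dicts, best first, with "score" (0 to 1); they miss things now and then, are a little off and sometimes report something else, mostly with a low value. They report only what shows in the picture. A call takes as long as a camera call.
- spot_in(camera, name): "at" ([x, y, z] in m, in the coordinates of the camera as it stood for that picture, good to about 4 mm: the middle of the surface that is visible of it).
- pinpoint(camera, name): "at" ([x, y, z] in m, in the coordinates of the camera as it stood for that picture, good to about 4 mm: a listed point, or the origin of a listed thing).
The state is a dict: "time_s": time; "qpos": joint angles; "joint_velocities": joint speeds; "effort": joint torques, N m; "tool_pos": TCP position; "tool_rot": TCP orientation; "force": force on the tool from outside, world axes, zero at the start; "wrist_torque": the same for the moment, N m; "grip_width": finger opening in m.
Only numpy, scipy, OpenCV 4.12 (cv2) and the standard library are available. Lean on these libraries where they do the work, as an engineer would, in place of code of your own. Each camera call takes 0.05 s, during which the arm holds its last target.

## Task

Take the push rod off its rack, start it tip first into the sloping cartridge barrel, push it partway in and let go of it there; then take hold further back and push it fully home, until its knob sits against the barrel's mouth. When it is home, squeeze the black trigger of the hand grip beside the barrel all the way to vent the trapped air, and let it spring back. Leave everything else on the bench standing where it is.

Things in the scene. Friction and masses are not known exactly. Their poses are not given: they have to be found in the camera images.
- rod: Loose bare-aluminium push rod, 196 mm long, 0.22 to 0.41 kg: shaft 25 mm diameter, 160 mm long, then a knob 44 mm diameter, 36 mm long. Origin on the axis at the front tip, x from tip to knob. The first 10 mm taper to 17 mm at the tip. Balance point 120 mm from the tip. At the start it lies level on its rack, axis 50 mm above the table, knob end away from the robot.
- rod_collar (a point): Point on the rod's axis at the front face of its knob, 160 mm from the tip; this face rests on the barrel's mouth when the rod is home.
- rod_knob (a point): Point on the rod's axis at the middle of its knob, 178 mm from the tip.
- rack: Fixed plywood rack: base 200 x 90 x 10 mm, two notched saddles (12 mm thick, 50 mm wide, 49.5 mm high) under the rod's shaft about 30 and 151 mm from its tip, with 109 mm of free shaft between; notches 28 mm wide, open at the top. Origin at the centre of its underside, x from the rod's tip end to its knob end.
- barrel: Fixed aluminium barrel of the loader, 60 mm outside diameter, bore 28.6 mm and 195 mm deep, sloping 30 degrees from level, open upper mouth facing away from the robot. Origin at the centre of the mouth, 155 mm above the table; x along the bore, up and out of the mouth; y level. The rod is home when its knob stops hard against the mouth; its own weight does not push it home.
- loader: Fixed loader that carries barrel and hand grip on a dark base plate 250 x 220 x 12 mm. Origin on the table straight below the barrel's mouth, z up, x level, away from the robot, above it the barrel's x. In the bore a sliding follower stands 60 to 90 mm below the mouth at the start: the rod meets it and drives it down against a steady drag of about 7 N, more when fast; it does not spring back.
- grip_top (a point): Centre of the top of the fixed grey hand grip, 120 mm above the table, 115 mm from the barrel's axis towards the barrel's +y. The grip is an upright post 24 mm thick along x and 32 mm wide along y. Axes as the loader's: z up, x level along the run of the barrel and away from the robot, y the barrel's y.
- trigger_pad (a point): Middle of the outer face of the black trigger, 100 mm above the table. The trigger is an upright bar 12 mm thick, 24 mm wide, 85 mm long, top level with the grip's, on the grip's +x side with a 17 mm gap between (outer faces 53 mm apart), hinged at its foot 35 mm above the table, so its upper end swings towards the grip.
- trigger (a joint): Trigger angle in rad: 0 released, 0.2 fully squeezed (the pad moves 13 mm towards the grip). Sprung: at the pad it takes about 5 N to start and 9 N at the end.
- cup: Bystander, to be left alone: white beaker, 72 mm across, 85 mm high; origin under its centre.
- bowl: Bystander, to be left alone: purple bowl, 130 mm across, 55 mm high; origin under its centre.
- jar: Bystander, to be left alone: white jar with grey lid, 60 mm across, 65 mm high; origin under its centre.
- bottle: Bystander, to be left alone: white bottle, 60 mm across, 160 mm high; origin under its centre.
- spatula: Bystander, to be left alone: spatula with wooden handle, 200 mm long, blade 65 mm wide, lying flat; origin under its middle.
- dish: Bystander, to be left alone: flat white dish, 100 mm across, 14 mm high; origin under its centre.
- nozzle: Bystander, to be left alone: brass nozzle cone, 40 mm across, 60 mm high; origin under its centre.

How it is judged:
By the outcome, as a careful person would: the job done as asked, in the order asked, and still so for the second after the job is handed in, with the robot touching nothing.
It also fails if it takes over 72 s, if anything falls off the work surface, if the arm or the gripper's body presses on something with over 40 N, if the wrist force passes 120 N, or if a joint passes its speed limit or range.

## Working session

There is one attempt and no reset: what is moved stays moved. The work goes in short steps, Python scripts to look and compute and a shell command to move; the robot and the scene stay as the last step left them, time stands still between calls to the robot, and variables do not carry over. Pictures are saved under pics/ and viewed, and the job is handed in when it is done.

```bash
ls; mkdir -p pics; cat > h.py <<'E'
import numpy as np, cv2
from scipy.spatial.transform import Rotation as Rn
from cell import readout, read_camera, camera_params, sign_off, spot_in, pinpoint, env
def save(cam,name):
    im=read_camera(cam); cv2.imwrite(f'pics/{name}.png',im[:,:,::-1]); return im
def w(cam,p,obs=None):
    c=camera_params(cam); p=np.array(p)
    if cam=='wrist':
        o=obs or readout.get_obs(); H=np.array(c['hand_eye']); 
        R=Rn.from_euler('xyz',o['tool_rot'],degrees=True).as_matrix()
        return R@(H[:3,:3]@p+H[:3,3])+np.array(o['tool_pos'])
    R=cv2.Rodrigues(np.array(c['rvec'],float))[0]; return R.T@(p-np.array(c['tvec']).ravel())
def proj(cam,P,obs=None):
    c=camera_params(cam); P=np.atleast_2d(P).astype(float)
    if cam=='wrist':
        o=obs or readout.get_obs(); H=np.array(c['hand_eye'])
        R=Rn.from_euler('xyz',o['tool_rot'],degrees=True).as_matrix()
        q=(P-np.array(o['tool_pos']))@R; q=(q-H[:3,3])@H[:3,:3]
    else:
        R=cv2.Rodrigues(np.array(c['rvec'],float))[0]; q=P@R.T+np.array(c['tvec']).ravel()
    return np.c_[c['fx']*q[:,0]/q[:,2]+c['cx'], c['fy']*q[:,1]/q[:,2]+c['cy']]
E
python3 - <<'E'
from h import *
o=readout.get_obs(); print(o, env.grip_point_offset)
for c in ['scene','top']:
    save(c,c+'0')
    print(c,camera_params(c))
    for n in ['rod','rod_collar','rod_knob','rack','barrel','loader','grip_top','trigger_pad','cup','bowl','jar','bottle','spatula','dish','nozzle']:
        r=pinpoint(c,n)[:2]
        print(n,[(round(x['score'],2),np.round(w(c,x['at']),4)) for x in r])
print(readout.get_obs()['time_s'])
E
```

```text
pics
{'time_s': 0.0, 'qpos': array([-65.82595425,  18.43955503,  -4.01536828,  83.17305825,
         1.29669076,  78.54088917,  -3.26114506]), 'joint_velocities': array([-0.00076371,  0.07913483, -0.05837515,  0.00120011,  0.09110558,
        0.2341664 , -0.05764503]), 'effort': array([-3.21633679e-04, -4.91290855e+01, -4.04090155e-01, -3.12527204e+01,
       -6.39306614e-02,  4.39245184e-02,  1.73000572e-04]), 'tool_pos': array([0.25763787, 0.59617232, 0.22147204]), 'tool_rot': array([ -86.1005414 ,   89.89158097, -109.46584078]), 'force': array([-0.0441978 , -0.09648855,  0.09925537]), 'wrist_torque': array([ 0.0110515 , -0.01052246, -0.0058045 ]), 'grip_width': 0.08698094672306236} 0.0187
scene {'fx': 347.73939337751585, 'fy': 347.73939337751585, 'cx': 253.61864309421546, 'cy': 189.2964833390155, 'rvec': array([ 0.7160046 ,  2.44342851, -1.28804956]), 'tvec': array([ 0.47988101, -0.03070579,  1.36397114])}
rod [(0.65, array([ 0.4974, -0.2929,  0.0473]))]
rod_collar [(0.6, array([ 0.6753, -0.3052,  0.052 ])), (0.58, array([ 0.6519, -0.3062,  0.0553]))]
rod_knob [(0.68, array([ 0.67
[... 1387 characters left out ...]
-2.00e-04])), (0.51, array([ 0.6378, -0.1002,  0.0046]))]
grip_top [(0.87, array([0.469 , 0.1548, 0.1194])), (0.4, array([ 0.6699, -0.3032,  0.0489]))]
trigger_pad [(0.37, array([0.5105, 0.1678, 0.098 ]))]
cup [(0.8, array([ 4.622e-01,  3.954e-01, -4.000e-04])), (0.41, array([0.5552, 0.0636, 0.1549]))]
bowl [(0.96, array([0.6571, 0.3966, 0.0034]))]
jar [(0.53, array([ 0.6711, -0.3024,  0.048 ])), (0.5, array([0.6586, 0.3948, 0.0018]))]
bottle [(0.59, array([ 0.6708, -0.3018,  0.0502])), (0.53, array([ 0.3586, -0.4714, -0.0026]))]
spatula [(0.67, array([ 0.7204,  0.1926, -0.0008]))]
dish [(0.79, array([ 0.7288, -0.0203, -0.0024]))]
nozzle [(0.49, array([5.608e-01, 3.739e-01, 2.000e-04]))]
1.6
```

View pics/scene0.png

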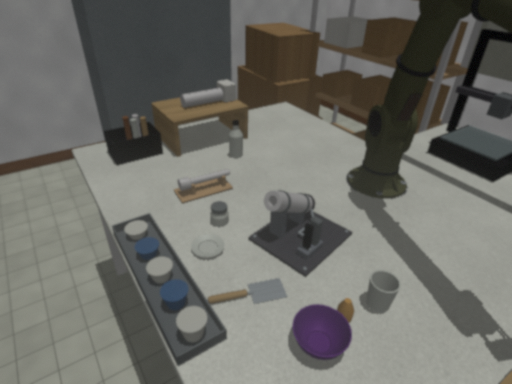

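View pics/top0.png

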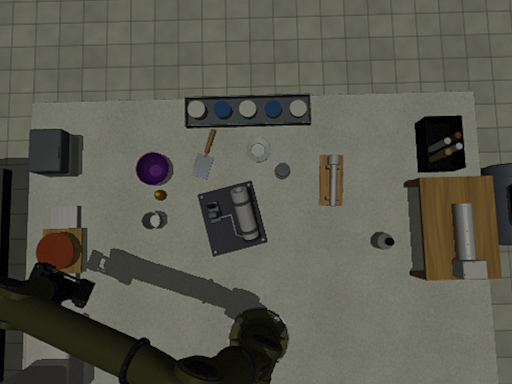

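```bash
cat >> h.py <<'E'
def tool(o=None):
    o=o or readout.get_obs(); R=Rn.from_euler('xyz',o['tool_rot'],degrees=True).as_matrix()
    yaw=np.degrees(np.arctan2(R[1,1],R[0,1]))
    print('t',round(o['time_s'],2),'tcp',np.round(o['tool_pos'],4),'x',np.round(R[:,0],3),'jaw_yaw',round(yaw,2),'F',np.round(o['force'],1),'M',np.round(o['wrist_torque'],2),'w',round(o['grip_width'],4),'q7',round(o['qpos'][6],1))
E
python3 - <<'E'
from h import *
tool()
print(camera_params('wrist'))
E
python3 -m pendant '{"xyz":[[0.04,-0.02,0.03],[0.05,-0.03,0.03],[0.05,-0.04,0.02],[0.05,-0.05,0.02],[0.04,-0.05,0],[0.02,-0.05,0]],"turn":[0,0,0,0,0,0]}'
```

```text
t 1.6 tcp [0.2578 0.5967 0.2226] x [ 0.  0. -1.] jaw_yaw 66.63 F [-0.4 -0.2  0.2] M [-0.06  0.01  0.02] w 0.087 q7 -3.3
{'fx': 304.37478254976116, 'fy': 304.37478254976116, 'cx': 255.24664975784478, 'cy': 194.31715079362345, 'hand_eye': array([[-1.49415350e-05, -2.70168146e-01,  9.62813156e-01,
        -1.61522795e-01],
       [ 9.99999830e-01,  5.56677043e-04,  1.71723803e-04,
        -9.95793321e-04],
       [-5.82370282e-04,  9.62812995e-01,  2.70168092e-01,
        -7.54157445e-02],
       [ 0.00000000e+00,  0.00000000e+00,  0.00000000e+00,
         1.00000000e+00]])}
time_s: 2.35
tool_pos: [0.495, 0.367, 0.3195]
tool_rot: [169.9, 89.9, 147.3]
force: [0.9, 0.0, 0.6]
grip_width: 0.0868
```

```bash
python3 -m pendant '{"xyz":[[0.02,-0.05,0],[0.02,-0.05,0],[0.02,-0.05,0],[0.01,-0.05,0],[0.01,-0.04,0],[0.01,-0.04,0],[0.01,-0.03,0],[0.01,-0.02,0]],"turn":[-0.18,-0.18,-0.18,-0.18,-0.18,-0.18,-0.18,-0.18]}'
python3 -m pendant '{"xyz":[[0.01,-0.01,0],[0.01,0,0],[0,0,0],[0,0,0],[0,0,0],[0,0,0],[0,0,0],[0,0,0]],"turn":[-0.18,-0.18,-0.18,-0.18,-0.18,-0.18,-0.18,-0.1]}'
python3 - <<'E'
from h import *
tool()
save('wrist','w1')
for n in ['barrel','loader','grip_top','trigger_pad','dish','jar']:
    print(n,[(round(x['score'],2),np.round(w('wrist',x['at']),4)) for x in pinpoint('wrist',n)[:2]])
E
```

```text
time_s: 3.35
tool_pos: [0.6086, 0.0207, 0.3214]
tool_rot: [99.8, 89.7, -8.4]
force: [0.7, 0.6, 0.8]
grip_width: 0.0872
time_s: 4.35
tool_pos: [0.6297, 0.007, 0.3218]
tool_rot: [95.4, 89.7, -93.6]
force: [0.3, 0.2, 0.7]
grip_width: 0.0868
t 4.35 tcp [0.6297 0.007  0.3218] x [-0.    -0.006 -1.   ] jaw_yaw -98.93 F [0.3 0.2 0.7] M [-0.01  0.19 -0.  ] w 0.0868 q7 -94.9
barrel [(0.72, array([ 0.6501, -0.3117,  0.0489])), (0.36, array([ 7.179e-01,  1.877e-01, -2.000e-04]))]
loader [(0.82, array([ 0.5531,  0.0539, -0.003 ]))]
grip_top [(0.84, array([0.4652, 0.1483, 0.1197])), (0.51, array([ 0.6015, -0.3059, -0.0043]))]
trigger_pad []
dish [(0.62, array([ 0.7236, -0.0159, -0.0015]))]
jar [(0.74, array([ 6.351e-01, -1.107e-01, -2.000e-04]))]
```

View pics/w1.png

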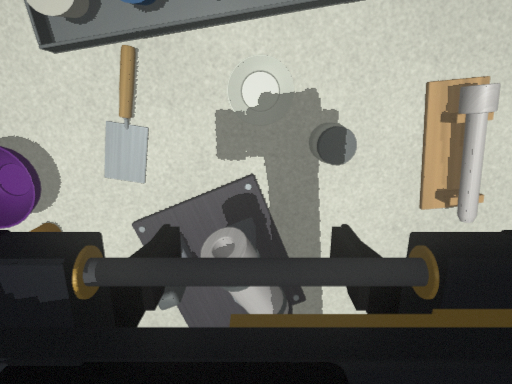

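```bash
python3 -m pendant '{"xyz":[[-0.02,-0.05,0],[-0.02,-0.05,0],[-0.02,-0.05,0],[-0.01,-0.05,0],[-0.01,-0.05,0],[-0.01,-0.04,0],[-0.01,-0.02,0]],"turn":[0.05,0.04,0,0,0,0,0]}'
python3 -m pendant '{"xyz":[[0,0,0]],"turn":[0]}'
python3 - <<'E'
from h import *
tool()
save('wrist','w2')
for n in ['rod','rod_collar','rod_knob','rack']:
    print(n,[(round(x['score'],2),np.round(w('wrist',x['at']),4)) for x in pinpoint('wrist',n)[:2]])
E
```

```text
time_s: 5.58
tool_pos: [0.5258, -0.3085, 0.3219]
tool_rot: [117.6, 89.7, -64.9]
force: [0.8, 0.8, -0.6]
grip_width: 0.0866
time_s: 5.7
tool_pos: [0.5243, -0.3108, 0.3222]
tool_rot: [115.2, 89.6, -67.6]
force: [0.3, 1.0, -0.3]
grip_width: 0.0869
t 5.7 tcp [ 0.5243 -0.3108  0.3222] x [ 0.003 -0.006 -1.   ] jaw_yaw -92.75 F [ 0.3  1.  -0.3] M [-0.02  0.18 -0.04] w 0.0869 q7 -56.4
rod [(0.67, array([ 0.4946, -0.2931,  0.0517]))]
rod_collar [(0.79, array([ 0.6521, -0.3047,  0.0497]))]
rod_knob [(0.94, array([ 0.6676, -0.3012,  0.0483]))]
rack [(0.89, array([ 0.6037, -0.2994, -0.0029]))]
```

View pics/w2.png

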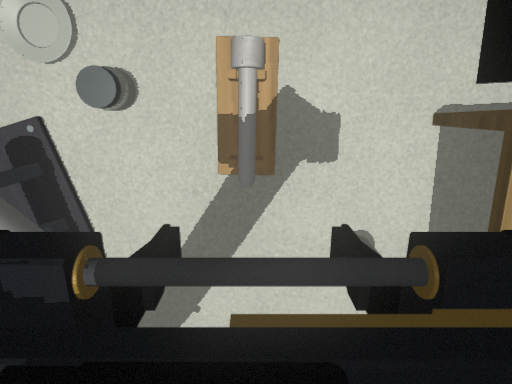

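```bash
cat >> h.py <<'E'
def ray(cam,uv,z,o=None):
    c=camera_params(cam); d=np.array([(uv[0]-c['cx'])/c['fx'],(uv[1]-c['cy'])/c['fy'],1.])
    a=w(cam,[0,0,0],o); b=w(cam,d,o); t=(z-a[2])/(b[2]-a[2]); return a+t*(b-a)
E
python3 - <<'E'
from h import *
im=cv2.imread('pics/w2.png'); 
cv2.imwrite('pics/w2z.png',cv2.resize(im[25:200,200:300],None,fx=5,fy=3.4,interpolation=cv2.INTER_CUBIC)[:600])
g=im[:,:,2].astype(int)-im[:,:,0] # wood red-blue
for r in [45,60,85,100,130,145,165,180]:
    row=g[r,215:285]; gr=np.where(row<25)[0]+215
    print(r,row[::3], gr.min() if len(gr) else None)
E
```

```text
45 [19 73 73 68 68 57  6  5  5  6  5  5  5  3  7  4  7 73 70 63 63 42 13 11] 215
60 [17 73 72 70 69 55  6  6  5  3  4  5  4  6  6  5  6 76 67 63 61 20 12 10] 215
85 [15 74 71 72 73 71 67 67  5  5  7  7  6  7 38 72 76 73 71 63 65 12 13 12] 215
100 [11 73 73 73 71 75 64 67  5  5  7  7  4  4 40 75 75 74 71 35 37  8  8  7] 215
130 [11 35 37 39 38 40 39 38  7  4  5  4  5  7 36 41 41 42 39 33 27  8  6  8] 215
145 [11 36 37 37 37 39 40 39  4  3  3  3  2  6 37 37 41 41 38 34 19  9  6  6] 215
165 [11 53 67 70 69 41 40 34  5  3  4  3  3  9 40 41 39 39 39 36  5  8  7  7] 215
180 [12 10 12 10  8  9  6  6  3  3  3  4  2  5  8  7  8  6  8  8  6  8  7  6] 215
```

View pics/w2z.png

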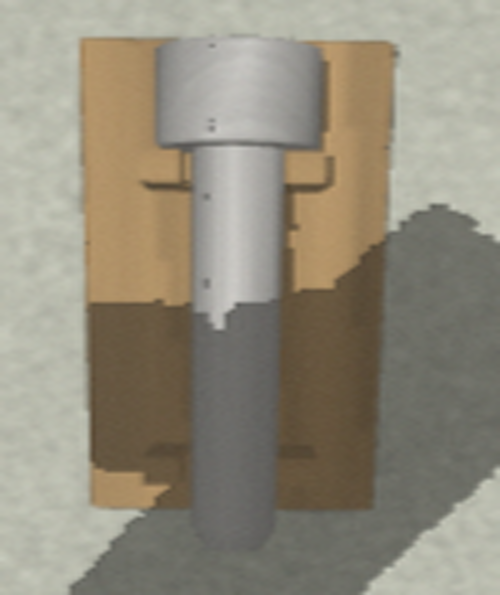

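```bash
python3 - <<'E'
from h import *
o=readout.get_obs()
k=ray('wrist',(247.8,51.5),.05); a=ray('wrist',(247.5,85),.05); t=ray('wrist',(246.7,175),.05)
tip=ray('wrist',(246.5,186.5),.05); col=ray('wrist',(247.7,68),.055)
print(k,a,t,'tip',tip,'col',col); d=k-t; print(np.degrees(np.arctan2(d[1],d[0])))
for P in ([.4977,-.294,.05],[.6715,-.3055,.05]): print(proj('wrist',P))
E
```

```text
[ 0.67216479 -0.3042027   0.05      ] [ 0.63090003 -0.30186835  0.05      ] [ 0.50771021 -0.29490816  0.05      ] tip [ 0.49052143 -0.29379328  0.05      ] col [ 0.65150901 -0.30320192  0.055     ]
-3.2347652476804996
[[246.40605809 181.73343455]]
[[248.81473798  52.01064559]]
```

```bash
python3 -m pendant '{"xyz":[[0.05,0.005,0],[0.045,0.004,-0.03],[0.003,0,-0.05],[0,0,-0.05],[0,0,-0.05],[0,0,-0.03],[0,0,0]],"turn":[-0.01,0,0,0,0,0,0]}'
python3 - <<'E'
from h import *
tool()
save('wrist','w3')
E
```

```text
time_s: 6.82
tool_pos: [0.6334, -0.2834, 0.1043]
tool_rot: [-173.9, 89.7, 4.3]
force: [0.0, 0.4, -0.0]
grip_width: 0.0872
t 6.83 tcp [ 0.6334 -0.2834  0.1043] x [ 0.005  0.    -1.   ] jaw_yaw -91.81 F [ 0.   0.4 -0. ] M [-0.02  0.17 -0.02] w 0.0872 q7 -54.8
```

View pics/w3.png

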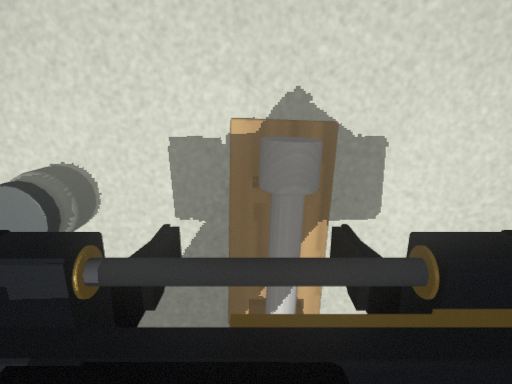

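```bash
python3 - <<'E'
from h import *
for uv in [(290.3,165),(287.2,205),(285.3,235)]: print(ray('wrist',uv,.05))
E
python3 -m pendant '{"xyz":[[-0.011,-0.018,0],[0,0,0]],"turn":[-0.026,0]}'
python3 - <<'E'
from h import *
tool()
E
```

```text
[ 0.6672653  -0.31074412  0.05      ]
[ 0.63700451 -0.30840795  0.05      ]
[ 0.61281662 -0.30686907  0.05      ]
time_s: 7.12
tool_pos: [0.6245, -0.3045, 0.11]
tool_rot: [166.9, 89.2, -16.4]
force: [-0.8, -0.4, 0.3]
grip_width: 0.0868
t 7.12 tcp [ 0.6245 -0.3045  0.11  ] x [ 0.013 -0.004 -1.   ] jaw_yaw -93.37 F [-0.8 -0.4  0.3] M [-0.08  0.17  0.  ] w 0.0868 q7 -54.4
```

```bash
python3 -m pendant '{"xyz":[[0,0,0],[0,0,0]],"turn":[0,0]}'
python3 - <<'E'
from h import *
tool()
im=save('wrist','w4').astype(int)
for n in ['rod_collar','rod_knob']:
    print(n,[(round(x['score'],2),np.round(w('wrist',x['at']),4)) for x in pinpoint('wrist',n)[:2]])
g=im[:,:,0]-im[:,:,2]
for r in [130,150,170,210,230]:
    print(r,g[r,220:340:2])
tool()
E
```

```text
time_s: 7.38
tool_pos: [0.6254, -0.3054, 0.1124]
tool_rot: [168.5, 89.0, -14.9]
force: [-0.3, 0.4, -0.5]
grip_width: 0.0869
t 7.38 tcp [ 0.6254 -0.3054  0.1124] x [ 0.016 -0.004 -1.   ] jaw_yaw -93.42 F [-0.3  0.4 -0.5] M [-0.04  0.19  0.05] w 0.0869 q7 -54.4
rod_collar [(0.61, array([ 0.6494, -0.3083,  0.0489]))]
rod_knob [(0.58, array([ 0.6644, -0.3055,  0.0518]))]
130 [79 77 75 60  5  6  6  6  7  5  5  5  5  5  4  7  7  6  5  5  5  5  5  5
  7  3  3  5  6  5  4  5  5 18 45 44 39 38 38 39 37 37 40 31  7  8  7  7
  9  8  5  7  8  8  8  6  8  7 10 11]
150 [42 41 43 34  6  5  4  4  4  5  4  5  4  2  4  5  4  3  4  3  5  3  4  5
  5  4  4  4  4  5  4  5  2 32 44 42 40 40 39 38 37 40 39 13  7  9  8  9
  8  8  7  8  7  6  7  7  7  7  6  7]
170 [42 43 43 31  5  4  4  4  3  3  5  5  3  5  4  4  5  3  4  3  3  4  3  4
  4  4  4  4  5  4  3  3  4 46 46 44 46 40 38 39 39 40 30  8  7  7  7  9
  8  7  8  6  6  9  6  9  6  7  6  9]
210 [45 43 43 48 43 43 40 40 40 41 23  3  3  4  4  4  5  4  4  5  2  4  3  3
  5  4 29 43 44 46 46 48 46 46 43 43 41 38 38 38 40 33  8  7  8  7  9  8
  8  8  7  8  9  7  7  6  7  8  6  5]
230 [43 44 44 46 46 46 43 43 41 42 24  4  4  4  3  4  5  3  5  3  4  4  5  4
  5  1 35 43 45 44 45 45 44 45 43 44 40 37 38 37 39 17 11 12 12 13 13 12
 13 11 11 12 13 12 11 12  2  2  3  4]
t 7.53 tcp [ 0.6255 -0.3046  0.1118] x [ 0.016 -0.004 -1.   ] jaw_yaw -93.37 F [0.3 0.7 0.1] M [-0.02  0.2   0.01] w 0.0867 q7 -54.4
```

View pics/w4.png

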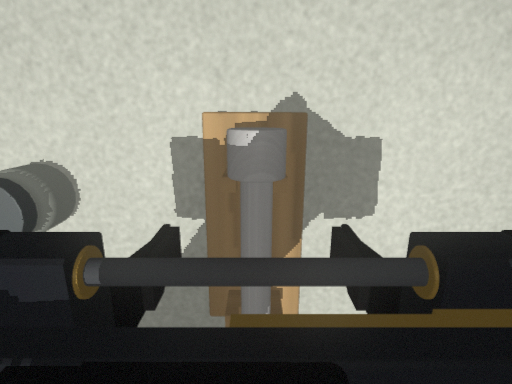

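```bash
python3 - <<'E'
from h import *
print(ray('wrist',(256,181),.055),ray('wrist',(256,155),.05),ray('wrist',(256,230),.05), ray('wrist',(256,128),.06))
E
python3 -m pendant '{"xyz":[[0,0.001,-0.03],[0,0,-0.03],[0,0,-0.018],[0,0,0],[0,0,0]],"turn":[0,0,0,0,0]}'
```

```text
[ 0.6473602  -0.30710733  0.055     ] [ 0.66584889 -0.30819711  0.05      ] [ 0.60687367 -0.30480093  0.05      ] [ 0.68574535 -0.30929271  0.06      ]
time_s: 8.15
tool_pos: [0.6272, -0.3029, 0.0332]
tool_rot: [170.3, 88.9, -13.0]
force: [1.1, -0.7, 0.3]
grip_width: 0.087
```

```bash
python3 -m pendant '{"xyz":[[-0.007,-0.002,0],[0,0,0]],"turn":[0,0]}'
python3 -m pendant '{"xyz":[[0,0,0],[0,0,0],[0,0,0],[0,0,0],[0,0,0]],"turn":[0,0,0,0,0]}' 0 10
python3 - <<'E'
from h import *
tool()
save('wrist','w5');save('scene','s5')
tool()
E
```

```text
time_s: 8.4
tool_pos: [0.6206, -0.3059, 0.0353]
tool_rot: [168.5, 88.8, -14.8]
force: [0.2, -0.1, 0.4]
grip_width: 0.0871
time_s: 9.02
tool_pos: [0.6213, -0.306, 0.0364]
tool_rot: [169.1, 88.6, -14.1]
force: [-0.2, 0.1, -0.3]
grip_width: 0.0449
t 9.03 tcp [ 0.6213 -0.306   0.0364] x [ 0.023 -0.006 -1.   ] jaw_yaw -93.25 F [-0.2  0.1 -0.3] M [-0.04  0.21 -0.  ] w 0.0449 q7 -52.0
t 9.12 tcp [ 0.6213 -0.306   0.0364] x [ 0.023 -0.006 -1.   ] jaw_yaw -93.26 F [-0.2  0.1  0.4] M [-0.03  0.21 -0.01] w 0.0369 q7 -52.0
```

View pics/w5.png

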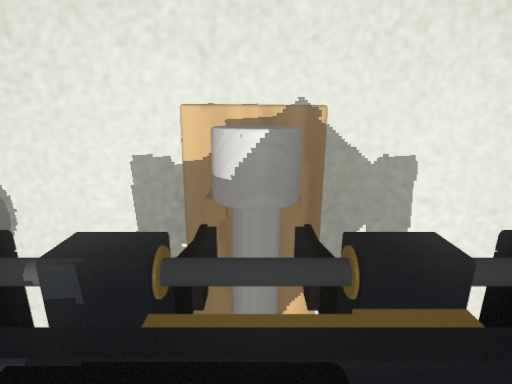

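```bash
python3 -m pendant '{"xyz":[[0,0,0],[0,0,0]],"turn":[0,0]}' 0 10
python3 -m pendant '{"xyz":[[0,0,0]],"turn":[0]}' 0 10
python3 - <<'E'
from h import *
tool()
E
```

```text
time_s: 9.38
tool_pos: [0.6213, -0.306, 0.0363]
tool_rot: [169.0, 88.7, -14.2]
force: [-0.3, -0.3, 0.2]
grip_width: 0.0241
time_s: 9.5
tool_pos: [0.6213, -0.306, 0.0363]
tool_rot: [169.2, 88.7, -14.1]
force: [-0.1, -0.3, 0.5]
grip_width: 0.0243
t 9.5 tcp [ 0.6213 -0.306   0.0363] x [ 0.023 -0.006 -1.   ] jaw_yaw -93.27 F [-0.1 -0.3  0.5] M [-0.07  0.15  0.01] w 0.0243 q7 -52.0
```

```bash
python3 -m pendant '{"xyz":[[0,0,0.01],[0,0,0.01],[0,0,0.01],[0,0,0]],"turn":[0,0,0,0]}'
python3 - <<'E'
from h import *
tool()
save('wrist','w6');a=save('scene','s6')
cv2.imwrite('pics/s6z.png',cv2.resize(a[140:240,150:270,::-1],None,fx=6,fy=6,interpolation=cv2.INTER_CUBIC))
E
```

```text
time_s: 10.0
tool_pos: [0.6209, -0.3057, 0.068]
tool_rot: [169.7, 88.7, -13.6]
force: [0.1, -0.1, -1.9]
grip_width: 0.0243
t 10.0 tcp [ 0.6209 -0.3057  0.068 ] x [ 0.022 -0.005 -1.   ] jaw_yaw -93.26 F [ 0.1 -0.1 -1.9] M [-0.01  0.19  0.  ] w 0.0243 q7 -52.9
```

View pics/s6z.png

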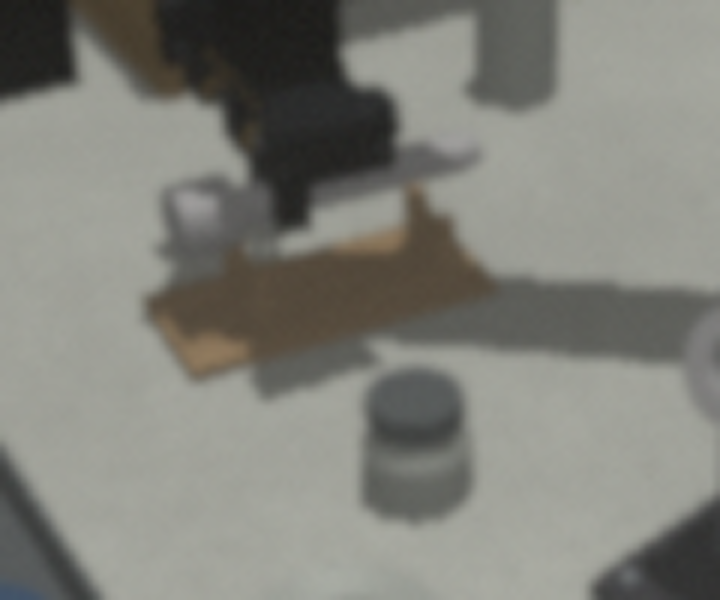

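View pics/w6.png

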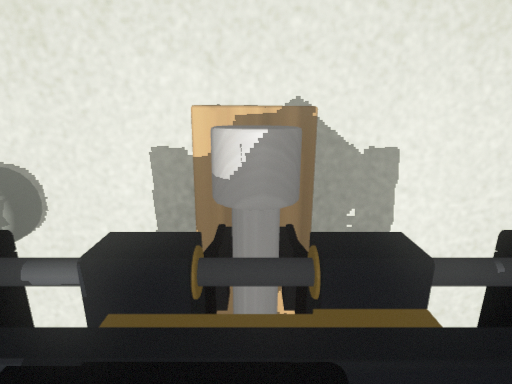

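```bash
python3 - <<'E'
from h import *
im=cv2.imread('pics/top0.png')
z=im[170:270,185:285]; cv2.imwrite('pics/t0z.png',cv2.resize(z,None,fx=6,fy=6,interpolation=cv2.INTER_CUBIC))
w1=cv2.imread('pics/w1.png'); cv2.imwrite('pics/w1z.png',cv2.resize(w1[160:320,120:320],None,fx=3.7,fy=3.7,interpolation=cv2.INTER_CUBIC))
s=cv2.imread('pics/scene0.png'); cv2.imwrite('pics/s0z.png',cv2.resize(s[180:280,240:360],None,fx=6,fy=6,interpolation=cv2.INTER_CUBIC))
E
```

```text
(no output)
```

View pics/t0z.png

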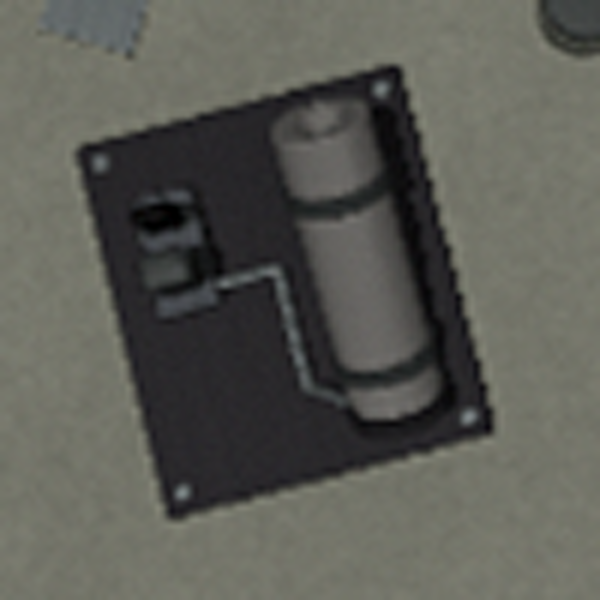

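View pics/w1z.png

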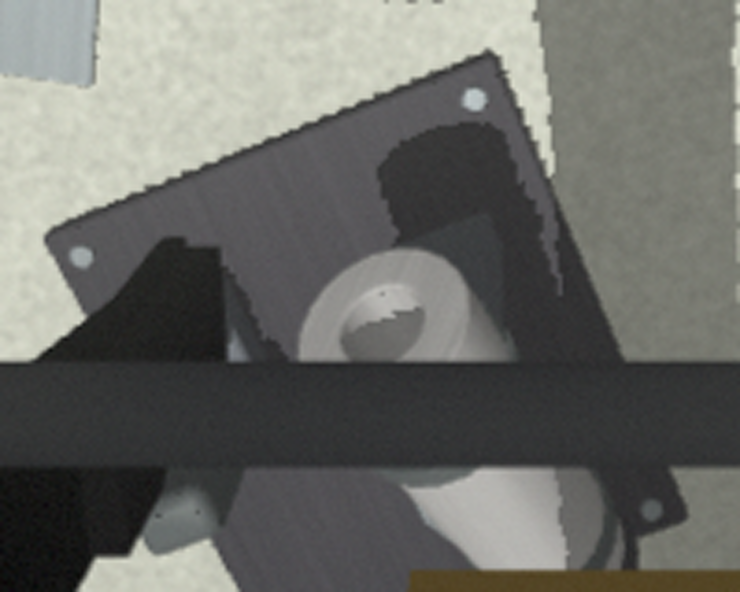

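View pics/s0z.png

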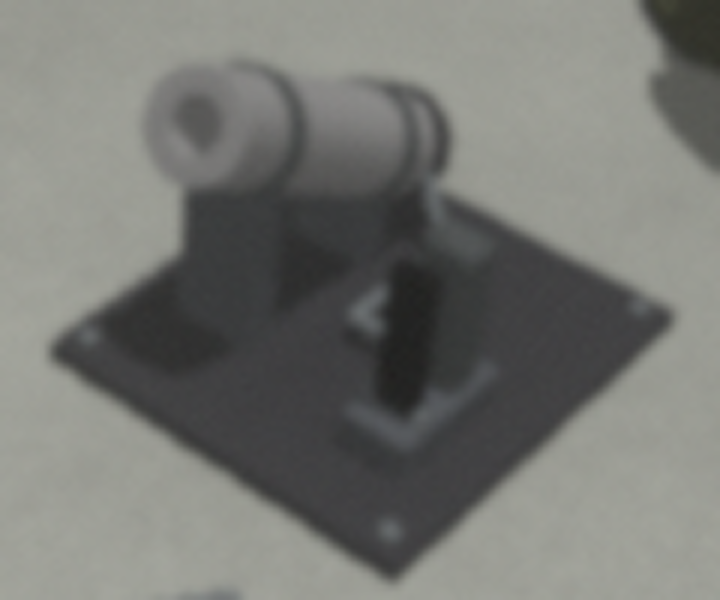

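```bash
python3 - <<'E'
from h import *
c=[(80,150),(400,68),(492,432),(170,517)]
P=[ray('top',(x/6+185,y/6+170),.012) for x,y in c]
for p in P: print(np.round(p,4))
def yaw(a,b): d=a-b; return np.degrees(np.arctan2(d[1],d[0]))
print(yaw(P[0],P[3]),yaw(P[1],P[2]),yaw(P[0],P[1])-90,yaw(P[3],P[2])-90, np.linalg.norm(P[0]-P[1]),np.linalg.norm(P[0]-P[3]))
c=[(52,350),(393,578),(672,318)]
Q=[ray('scene',(x/6+240,y/6+180),.012) for x,y in c]
for p in Q: print(np.round(p,4))
print(yaw(Q[1],Q[2]),yaw(Q[1],Q[0])-90)
# wrist w1 pose saved
o=dict(tool_pos=[0.6297,0.007,0.3218],tool_rot=[95.4,89.7,-93.6])
print('wrist corners',[np.round(ray('wrist',(x/3.7+120,y/3.7+160),.012,o),4) for x,y in [(45,238),(490,52),(687,520)]])
print('mouth wrist',ray('wrist',(223.5,247.3),.155,o),'scene',ray('scene',(272.8,200.8),.155),'top',ray('top',(238.3,189.7),.155))
E
```

```text
[0.5527 0.2235 0.012 ]
[0.6011 0.0126 0.012 ]
[ 0.3625 -0.0411  0.012 ]
[0.3138 0.1678 0.012 ]
13.126742557333731 12.683002295819888 12.908229896678208 13.13414485662274 0.2163919608333769 0.24537494325836923
[0.6087 0.0244 0.012 ]
[0.5604 0.2328 0.012 ]
[0.3211 0.1747 0.012 ]
13.637869793343894 13.053999204342134
wrist corners [array([0.551 , 0.2232, 0.012 ]), array([0.6034, 0.0136, 0.012 ]), array([ 0.361 , -0.0438,  0.012 ])]
mouth wrist [0.55159731 0.05585578 0.155     ] scene [0.55418677 0.06134004 0.155     ] top [0.55423489 0.05714376 0.155     ]
```

```bash
python3 -m pendant '{"xyz":[[0,0,0.04],[0,0,0.04],[0.01,0.02,0.03],[0.015,0.04,0.01],[0.015,0.05,0],[0.015,0.05,0],[0.015,0.05,0],[0.01,0.05,0],[0.01,0.04,0],[0.01,0.04,0]],"turn":[0,0,0,0.04,0.04,0.04,0.04,0.04,0.04,0.04]}' 0 20
python3 -m pendant '{"xyz":[[0,0.02,0],[0,0,0]],"turn":[0,0]}'
python3 - <<'E'
from h import *
tool()
a=save('scene','s7'); b=save('wrist','w7')
cv2.imwrite('pics/s7z.png',cv2.resize(a[130:280,200:380,::-1],None,fx=4,fy=4,interpolation=cv2.INTER_CUBIC))
for c in ['scene','top','wrist']:
  if c=='top': save(c,'t7')
  for n in ['rod','rod_collar','rod_knob','barrel','loader']:
    print(c,n,[(round(x['score'],2),np.round(w(c,x['at']),4)) for x in pinpoint(c,n)[:2]])
E
```

```text
time_s: 11.35
tool_pos: [0.7154, 0.0395, 0.1855]
tool_rot: [158.1, 89.3, -9.3]
force: [0.9, -0.2, -1.9]
grip_width: 0.0243
time_s: 11.6
tool_pos: [0.7153, 0.0653, 0.1841]
tool_rot: [162.0, 89.4, -5.1]
force: [-0.0, 0.2, -2.5]
grip_width: 0.0239
t 11.6 tcp [0.7153 0.0653 0.1841] x [ 0.01  -0.001 -1.   ] jaw_yaw -77.07 F [-0.   0.2 -2.5] M [-0.11  0.14  0.02] w 0.0239 q7 -73.4
scene rod []
scene rod_collar [(0.69, array([0.7445, 0.0731, 0.1987]))]
scene rod_knob [(0.7, array([0.7667, 0.0761, 0.2019])), (0.27, array([ 6.541e-01,  3.946e-01, -2.000e-04]))]
scene barrel [(0.91, array([0.5543, 0.0556, 0.1563]))]
scene loader [(0.89, array([ 0.5524,  0.0564, -0.0023])), (0.33, array([ 0.602 , -0.3065, -0.0011]))]
top rod [(0.62, array([ 0.6031, -0.3   ,  0.0025])), (0.51, array([0.5898, 0.038 , 0.1981]))]
top rod_collar [(0.43, array([ 0.3573, -0.4722, -0.0011]))]
top rod_knob []
top barrel []
top loader [(0.71, array([ 0.5524,  0.0595, -0.0023]))]
wrist rod []
wrist rod_collar [(0.79, array([0.7428, 0.0675, 0.1973]))]
wrist rod_knob [(0.95, array([0.7608, 0.0762, 0.2002]))]
wrist barrel [(0.27, array([0.7406, 0.0666, 0.1979]))]
wrist loader [(0.54, array([ 0.5543,  0.0571, -0.0028]))]
```

View pics/s7z.png

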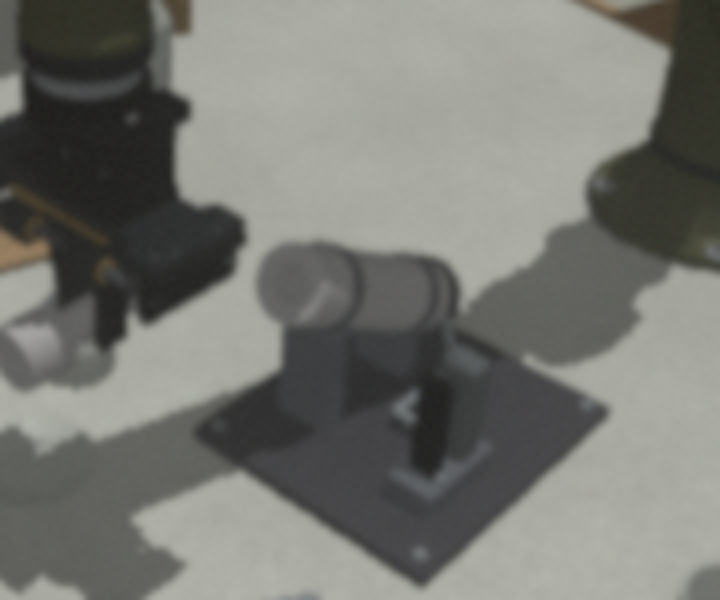

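View pics/w7.png

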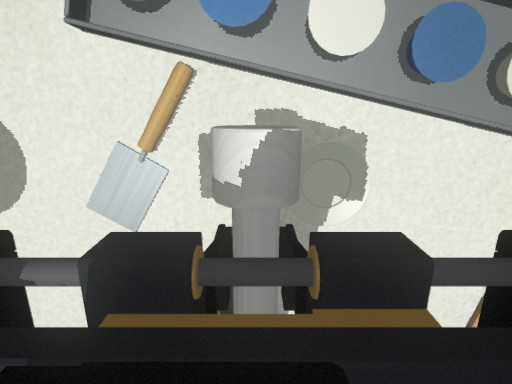

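```bash
python3 -m pendant '{"xyz":[[-0.002,0.015,-0.02],[-0.002,0.014,-0.02],[0,0,0],[0,0,0]],"turn":[0,0.005,0,0]}'
python3 - <<'E'
from h import *
tool()
a=save('scene','s8'); t=save('top','t8')
cv2.imwrite('pics/s8z.png',cv2.resize(a[150:240,200:320,::-1],None,fx=6,fy=6,interpolation=cv2.INTER_CUBIC))
cv2.imwrite('pics/t8z.png',cv2.resize(t[130:250,190:290,::-1],None,fx=5,fy=5,interpolation=cv2.INTER_CUBIC))
tool()
E
```

```text
time_s: 13.0
tool_pos: [0.7099, 0.0967, 0.1399]
tool_rot: [163.2, 89.5, -3.5]
force: [0.9, -0.1, -2.6]
grip_width: 0.0243
t 13.0 tcp [0.7099 0.0967 0.1399] x [ 0.008 -0.    -1.   ] jaw_yaw -76.75 F [ 0.9 -0.1 -2.6] M [-0.11  0.16 -0.01] w 0.0243 q7 -75.1
t 13.1 tcp [0.7099 0.0967 0.1401] x [ 0.008  0.    -1.   ] jaw_yaw -76.76 F [-0.7 -0.1 -1.5] M [-0.01  0.16 -0.05] w 0.0242 q7 -75.1
```

View pics/s8z.png

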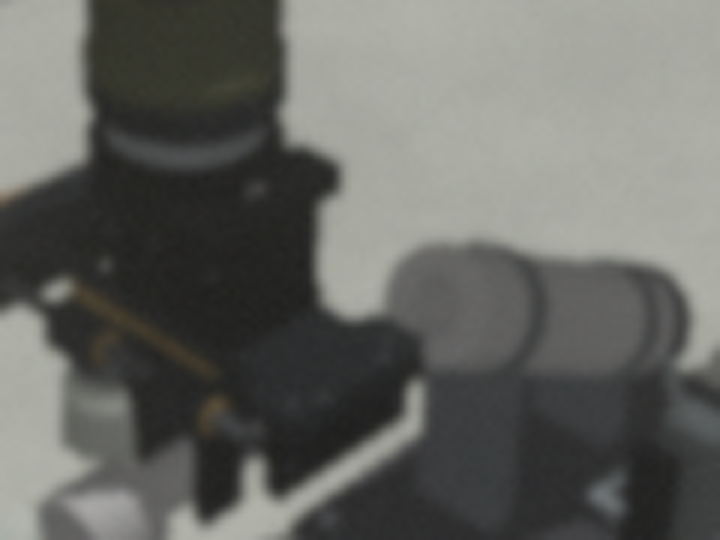

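View pics/t8z.png

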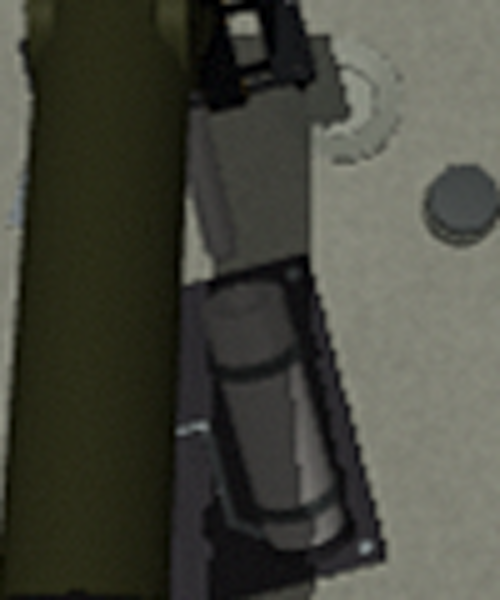

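```bash
python3 - <<'E'
from h import *
t=cv2.imread('pics/t8.png')
z=cv2.resize(t[150:205,220:265],None,fx=11,fy=11,interpolation=cv2.INTER_CUBIC)
z=cv2.convertScaleAbs(z,alpha=1.8,beta=0)
c=lambda P:((proj('top',P)[0]-[220,150]+.5)*11).astype(int)
yaw=np.radians(13.2);u=np.array([np.cos(yaw)*np.cos(.5236),np.sin(yaw)*np.cos(.5236),.5]);y=np.array([-np.sin(yaw),np.cos(yaw),0]);n=np.cross(u,y)
M=np.array([.5537,.0573,.155])
for r in (.03,.0143):
    pts=np.array([c(M+r*(np.cos(a)*y+np.sin(a)*n)) for a in np.linspace(0,6.3,40)])
    cv2.polylines(z,[pts],True,(0,255,0),1)
tcp=np.array([.7099,.0967,.1538]); h=np.array([np.cos(np.radians(13.25)),np.sin(np.radians(13.25)),0])
for sgn in (-1,1): cv2.line(z,tuple(c(tcp-h*.132+sgn*.0085*y)),tuple(c(tcp-h*.03+sgn*.0125*y)),(0,0,255),1)
cv2.imwrite('pics/t8y.png',z)
E
```

```text
(no output)
```

View pics/t8y.png

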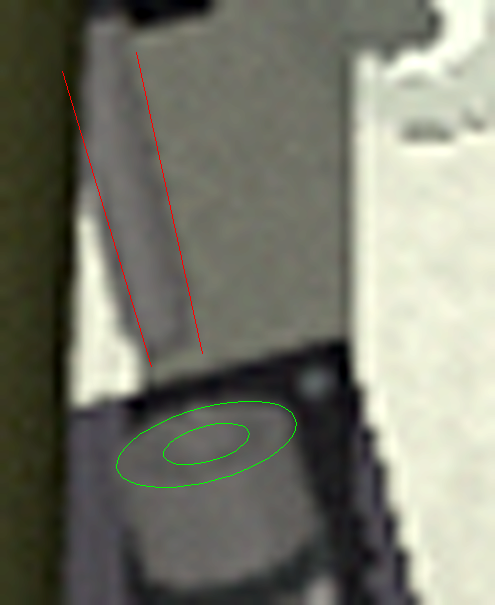

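```bash
python3 - <<'E'
from h import *
t=cv2.imread('pics/t8.png').astype(int)
for r in list(range(152,184,2))+list(range(186,206)): print(r,t[r,222:256].sum(1)//3)
E
```

```text
152 [24 23 23 20 13 21 52 61 57 44 28 33 42 50 60 66 64 62 59 62 61 62 60 58
 57 56 56 56 57 58 61 60 60 61]
154 [23 23 22 20 11 24 53 59 53 56 61 63 61 61 58 63 63 61 61 63 62 60 60 62
 58 58 56 58 54 56 63 74 64 51]
156 [ 27  24  21  19  12  29  55  61  57  50  57  61  61  60  59  61  61  60
  62  62  63  59  60  58  60  60  58  57  55  50  94 127 113 128]
158 [ 23  25  20  19  10  38  58  62  55  51  52  60  62  63  61  62  60  62
  60  61  60  60  61  61  60  62  61  62  57  49  91 113 111 109]
160 [ 27  23  23  17  15  35  56  66  58  52  51  56  61  60  60  60  61  62
  62  63  61  60  59  61  63  61  61  60  59  51 100 121 112 113]
162 [ 24  22  22  18   9  39  59  64  61  56  53  52  61  62  63  62  62  63
  61  60  61  60  61  60  61  61  59  60  61  54 108 131 124 127]
164 [ 24  23  20  19   8  43  61  63  62  57  54  51  60  63  60  61  59  58
  62  60  58  61  60  61  60  61  63  58  59  53 104 130 123 125]
166 [ 26  22  20  17   8  45  62  57  64  62  55  49  52  58  61  62  64  62
  60  61  59  59  63  63  61  60  62  62  59  53 103 129 125 126]
168 [ 23  23  21  14  15
[... 2871 characters left out ...]
59 59 60 57 52
 53 38 32 28 17 17 13 28 41 37]
200 [22 19 14 17 36 45 41 43 43 26 32 50 54 55 56 57 56 58 57 59 61 61 54 52
 40 24 26 30 23 17 17 10 30 40]
201 [20 20 13 22 40 45 43 42 43 26 22 47 55 56 58 56 56 58 60 61 59 56 45 32
 28 21 29 29 22 17 16 22 35 43]
202 [22 20 10 19 39 43 43 41 45 28 20 38 48 51 57 57 52 52 54 51 39 35 31 21
 22 23 36 48 29 13 13 36 47 44]
203 [22 20 14 20 38 45 44 41 43 28 15 21 23 33 40 39 36 33 29 25 22 22 24 23
 23 33 63 72 44 16 14 30 42 42]
204 [21 18 15 21 37 45 41 41 45 33 21 16 21 21 23 21 23 23 23 22 23 22 26 34
 40 46 75 79 47 17 16 15 34 44]
205 [20 19 14 18 38 47 45 42 42 44 31 20 22 24 22 21 23 24 29 28 35 38 44 57
 57 50 73 81 54 23 14 17 35 43]
```

```bash
python3 -m pendant '{"xyz":[[-0.009,-0.008,0.002],[-0.010,-0.002,0],[0,0,0],[0,0,0]],"turn":[0,0,0,0]}' - 15
python3 - <<'E'
from h import *
tool()
a=save('scene','s9'); t=save('top','t9')
cv2.imwrite('pics/s9z.png',cv2.resize(a[150:240,200:320,::-1],None,fx=6,fy=6,interpolation=cv2.INTER_CUBIC))
t=t.astype(int)
for r in list(range(160,194,2)): print(r,t[r,222:256].sum(1)//3)
E
```

```text
time_s: 13.6
tool_pos: [0.6903, 0.0837, 0.1444]
tool_rot: [167.7, 89.4, 0.8]
force: [0.5, 0.1, -2.5]
grip_width: 0.0244
t 13.6 tcp [0.6903 0.0837 0.1444] x [ 0.011  0.    -1.   ] jaw_yaw -76.93 F [ 0.5  0.1 -2.5] M [-0.05  0.14  0.01] w 0.0244 q7 -74.7
160 [31 30 30 28 25 25 23 21 20 12 33 53 52 52 61 59 62 60 60 62 63 60 60 59
 60 60 58 57 59 58 60 60 56 51]
162 [28 28 28 26 22 24 25 23 18 13 38 56 55 50 57 61 64 62 60 56 61 60 60 59
 61 60 61 59 60 59 61 59 58 55]
164 [29 30 28 29 24 23 21 20 16 12 49 63 55 49 56 59 56 59 60 61 57 59 60 59
 58 61 60 63 61 60 61 58 59 52]
166 [30 30 28 26 26 26 24 19 15  8 48 64 60 52 49 56 63 61 61 60 61 62 62 62
 59 60 61 60 61 60 59 60 60 53]
168 [29 27 27 26 25 23 22 20 17 13 49 64 63 53 48 54 62 59 61 60 59 61 60 63
 61 60 62 61 61 63 64 60 58 76]
170 [31 28 26 25 24 23 22 19 15 16 48 65 62 56 52 50 55 61 62 62 62 60 62 61
 60 60 61 62 60 61 61 60 59 52]
172 [29 29 28 24 26 24 22 24 15 14 45 61 64 60 53 48 54 60 62 61 59 60 60 59
 61 60 61 61 59 61 62 59 62 55]
174 [27 29 26 25 25 23 20 20 14 19 47 59 61 62 57 51 49 60 62 60 59 61 60 60
 62 58 
[... 475 characters left out ...]
  44  32  22  16   9  11  12  12  23  50  63  58  52]
184 [ 28  28  25  28  24  22  20  18   4  83 121 103  68  54  62  63  58  55
  44  24  13  16  15  16  15  37  51  44  23  10  40  59  55 108]
186 [ 28  28  28  24  27  20  18  17   9  25  38  41  20  35  54  57  54  48
  41  38  35  33  30  27  17  16  25  21  12  15  24  52  57 103]
188 [ 28  28  26  25  24  22  20  18  11  29  42  46  49  51  51  54  56  55
  54  51  47  52  50  54  34  17  14  18  15  19  12  40  56 107]
190 [28 28 27 23 24 22 18 17 16 41 51 50 49 53 55 55 59 55 55 50 48 49 50 50
 40 23 14 18 18 17 15 21 49 52]
192 [28 28 23 27 23 23 20 16 15 38 52 47 47 45 47 52 53 50 51 53 57 52 51 51
 51 34 15 15 14 17 20 11 37 51]
```

View pics/s9z.png

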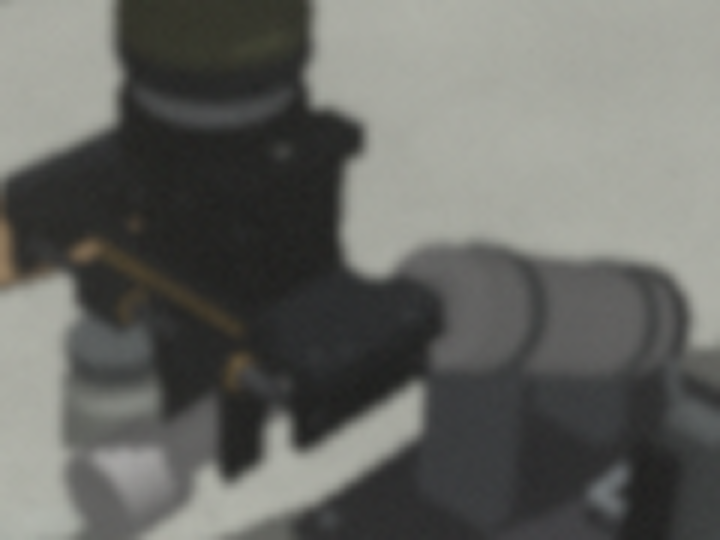

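```bash
python3 -m pendant '{"xyz":[[-0.006,0,-0.001],[-0.006,-0.001,0],[-0.005,-0.001,0],[0,0,0]],"turn":[0,0,0,0]}' - 15
python3 -m pendant '{"xyz":[[-0.004,-0.001,0],[-0.004,-0.001,0],[0,0,0]],"turn":[0,0,0]}' - 15
python3 - <<'E'
from h import *
tool()
a=save('scene','s10'); t=save('top','t10'); save('wrist','w10')
cv2.imwrite('pics/s10z.png',cv2.resize(a[150:240,200:320,::-1],None,fx=6,fy=6,interpolation=cv2.INTER_CUBIC))
t=cv2.convertScaleAbs(t[150:205,220:265,::-1],alpha=1.8)
cv2.imwrite('pics/t10z.png',cv2.resize(t,None,fx=11,fy=11,interpolation=cv2.INTER_CUBIC))
E
```

```text
time_s: 14.2
tool_pos: [0.6721, 0.0821, 0.1427]
tool_rot: [165.8, 89.4, -1.1]
force: [0.1, -0.2, -2.7]
grip_width: 0.0246
time_s: 14.58
tool_pos: [0.6651, 0.0808, 0.1433]
tool_rot: [171.0, 89.2, 4.2]
force: [0.5, 0.7, -2.2]
grip_width: 0.0243
t 14.57 tcp [0.6651 0.0808 0.1433] x [ 0.014  0.001 -1.   ] jaw_yaw -76.87 F [ 0.5  0.7 -2.2] M [ 0.09  0.08 -0.02] w 0.0243 q7 -75.2
```

View pics/t10z.png

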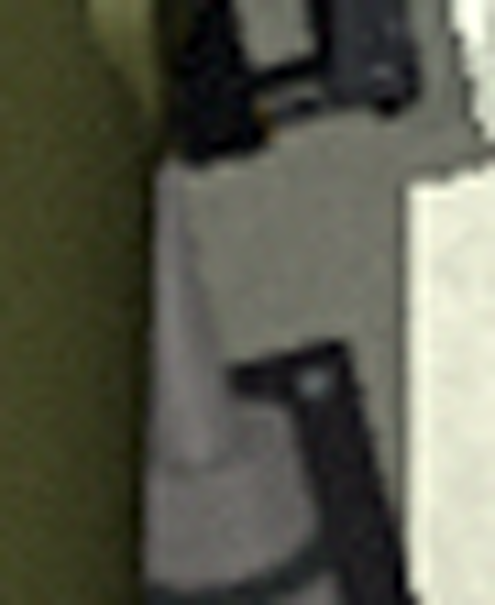

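View pics/s10z.png

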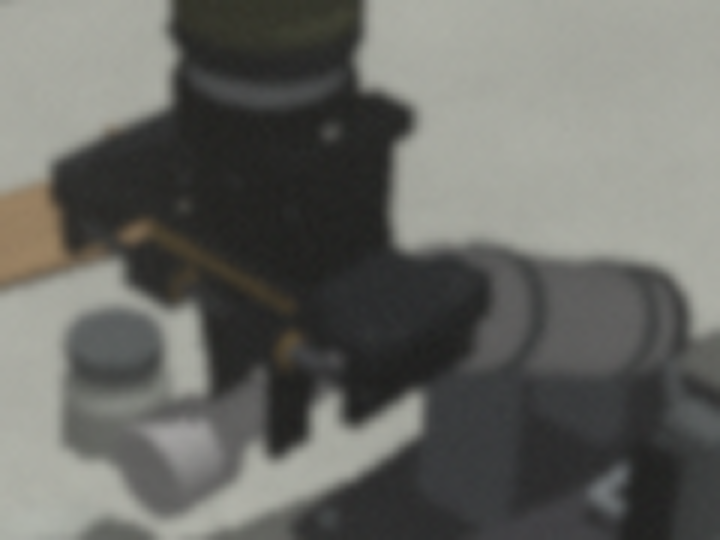

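```bash
python3 -m pendant '{"xyz":[[0,0,0.005],[0,0,0.005],[0,0,0]],"turn":[0,0,0]}' - 10
python3 - <<'E'
from h import *
tool()
E
python3 -m pendant '{"xyz":[[-0.001,0,0.006],[-0.001,0,0.006],[0,0,0]],"turn":[0,0,0]}'
python3 - <<'E'
from h import *
tool()
save('wrist','w11');a=save('scene','s11')
cv2.imwrite('pics/s11z.png',cv2.resize(a[150:240,200:320,::-1],None,fx=6,fy=6,interpolation=cv2.INTER_CUBIC))
E
```

```text
time_s: 15.1
tool_pos: [0.6648, 0.0805, 0.1537]
tool_rot: [168.5, 89.3, 1.6]
force: [0.6, -0.3, -2.6]
grip_width: 0.0243
t 15.1 tcp [0.6648 0.0805 0.1537] x [ 0.012  0.    -1.   ] jaw_yaw -76.88 F [ 0.6 -0.3 -2.6] M [ 0.1   0.01 -0.07] w 0.0243 q7 -75.4
time_s: 15.48
tool_pos: [0.6625, 0.0805, 0.1666]
tool_rot: [168.7, 89.3, 1.8]
force: [0.2, -0.2, -2.1]
grip_width: 0.0242
t 15.47 tcp [0.6625 0.0805 0.1666] x [ 0.012  0.    -1.   ] jaw_yaw -76.89 F [ 0.2 -0.2 -2.1] M [ 0.04  0.02 -0.06] w 0.0242 q7 -75.7
```

View pics/s11z.png

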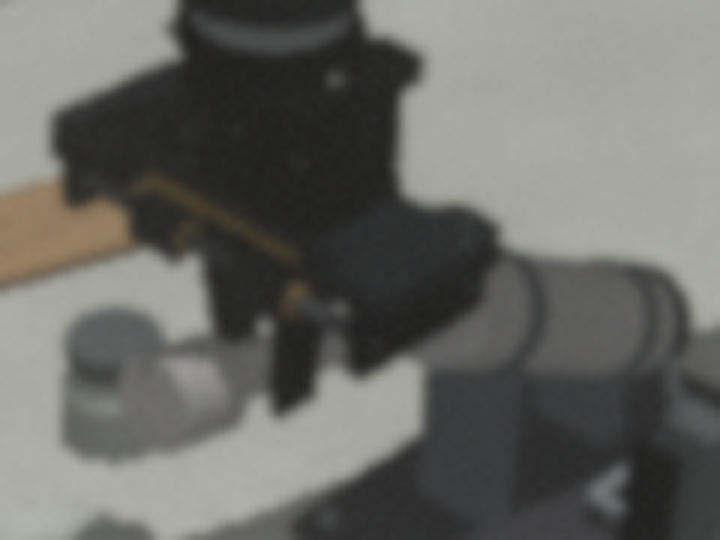

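View pics/w11.png

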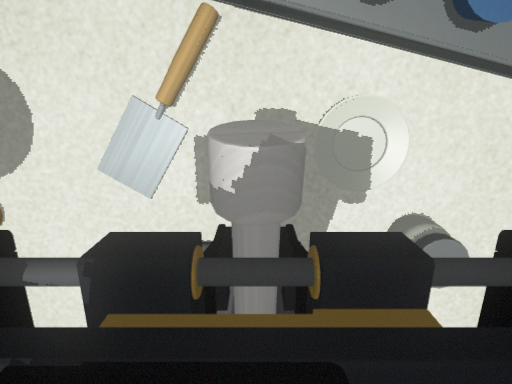

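```bash
python3 -m pendant '{"xyz":[[-0.002,-0.001,0.007],[-0.002,-0.001,0.007],[-0.002,-0.001,0.007],[-0.002,-0.001,0.007],[-0.001,0,0.005],[0,0,0]],"turn":[0,0,0,0,0,0]}'
python3 - <<'E'
from h import *
tool()
save('wrist','w12');a=save('scene','s12')
cv2.imwrite('pics/s12z.png',cv2.resize(a[150:240,200:320,::-1],None,fx=6,fy=6,interpolation=cv2.INTER_CUBIC))
for c in ['scene','wrist']:
  for n in ['rod_collar','rod_knob']:
    print(c,n,[(round(x['score'],2),np.round(w(c,x['at']),4)) for x in pinpoint(c,n)[:2]])
E
```

```text
time_s: 16.32
tool_pos: [0.6522, 0.0767, 0.2014]
tool_rot: [174.0, 89.4, 7.1]
force: [-0.3, 1.8, -3.1]
grip_width: 0.0242
t 16.32 tcp [0.6522 0.0767 0.2014] x [ 0.01   0.001 -1.   ] jaw_yaw -76.89 F [-0.3  1.8 -3.1] M [ 0.23  0.02 -0.07] w 0.0242 q7 -76.4
scene rod_collar [(0.9, array([0.6787, 0.082 , 0.2308])), (0.28, array([0.5494, 0.0565, 0.1485]))]
scene rod_knob [(0.56, array([0.6968, 0.0864, 0.2388]))]
wrist rod_collar [(0.72, array([0.6765, 0.0811, 0.2293]))]
wrist rod_knob [(0.96, array([0.6888, 0.0878, 0.238 ])), (0.2, array([ 7.253e-01, -1.580e-02,  3.000e-04]))]
```

View pics/s12z.png

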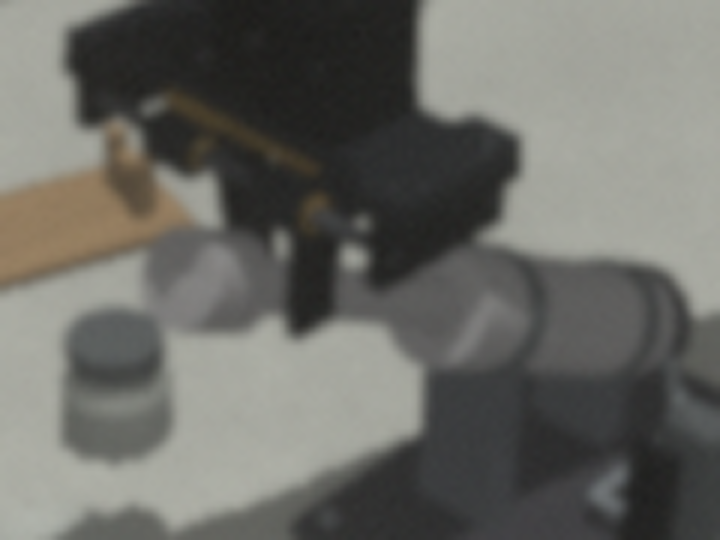

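View pics/w12.png

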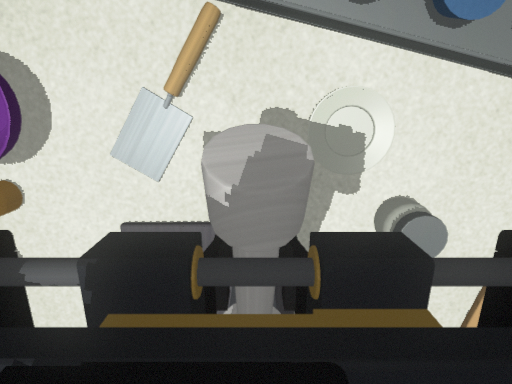

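```bash
python3 -m pendant '{"xyz":[[-0.004,0.0,-0.0025],[-0.004,-0.001,-0.0025],[-0.004,-0.001,-0.0025],[0,0,0]],"turn":[0,0,0,0]}' - 20
python3 - <<'E'
from h import *
tool()
E
python3 -m pendant '{"xyz":[[-0.004,-0.001,-0.0025],[-0.004,-0.001,-0.0025],[-0.004,-0.001,-0.0025],[0,0,0]],"turn":[0,0,0,0]}'
python3 - <<'E'
from h import *
tool()
save('wrist','w13');a=save('scene','s13')
cv2.imwrite('pics/s13z.png',cv2.resize(a[150:240,200:320,::-1],None,fx=6,fy=6,interpolation=cv2.INTER_CUBIC))
for c in ['scene','wrist']:
  for n in ['rod_collar','rod_knob']:
    print(c,n,[(round(x['score'],2),np.round(w(c,x['at']),4)) for x in pinpoint(c,n)[:2]])
E
```

```text
time_s: 17.12
tool_pos: [0.6384, 0.0737, 0.1917]
tool_rot: [163.9, 89.6, -3.0]
force: [-1.1, 0.9, -2.6]
grip_width: 0.0243
t 17.12 tcp [0.6384 0.0737 0.1917] x [ 0.007 -0.    -1.   ] jaw_yaw -76.91 F [-1.1  0.9 -2.6] M [ 0.08  0.2  -0.  ] w 0.0243 q7 -76.7
time_s: 17.62
tool_pos: [0.6255, 0.0708, 0.1838]
tool_rot: [167.6, 89.6, 0.7]
force: [-0.2, 0.3, -2.7]
grip_width: 0.0243
t 17.62 tcp [0.6255 0.0708 0.1838] x [ 0.008  0.    -1.   ] jaw_yaw -76.9 F [-0.2  0.3 -2.7] M [ 0.06  0.2  -0.01] w 0.0243 q7 -76.9
scene rod_collar [(0.63, array([0.6517, 0.0756, 0.2115])), (0.26, array([0.4687, 0.1543, 0.1189]))]
scene rod_knob [(0.89, array([0.6718, 0.0776, 0.2205]))]
wrist rod_collar [(0.93, array([0.6484, 0.0713, 0.2136]))]
wrist rod_knob [(0.8, array([0.6638, 0.0815, 0.2194]))]
```

View pics/s13z.png

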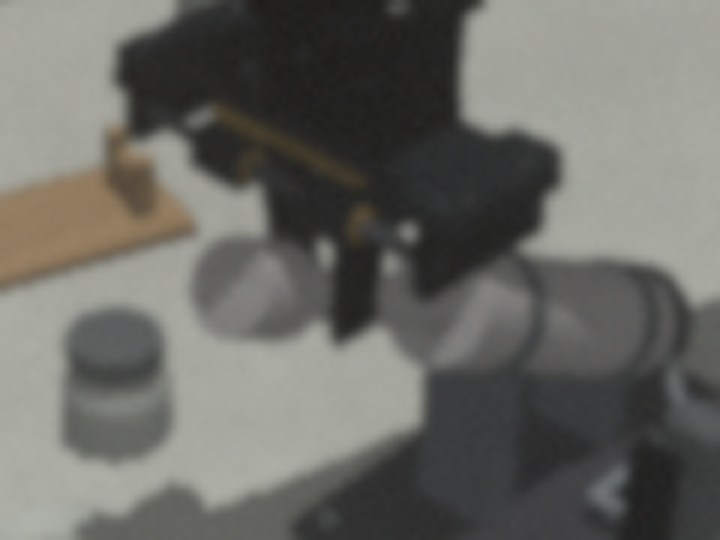

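```bash
python3 -m pendant '{"xyz":[[-0.004,-0.001,-0.0024],[-0.004,-0.001,-0.0024],[-0.004,-0.001,-0.0024],[-0.004,-0.001,-0.0024]],"turn":[0,0,0,0]}' - 30
python3 - <<'E'
from h import *
tool()
E
python3 -m pendant '{"xyz":[[-0.004,-0.001,-0.0024],[-0.004,-0.001,-0.0024],[-0.004,-0.001,-0.0024],[0,0,0]],"turn":[0,0,0,0]}'
python3 - <<'E'
from h import *
tool()
save('wrist','w14');a=save('scene','s14')
cv2.imwrite('pics/s14z.png',cv2.resize(a[150:240,200:320,::-1],None,fx=6,fy=6,interpolation=cv2.INTER_CUBIC))
for c in ['scene','wrist']:
  for n in ['rod_collar','rod_knob']:
    print(c,n,[(round(x['score'],2),np.round(w(c,x['at']),4)) for x in pinpoint(c,n)[:2]])
E
```

```text
time_s: 18.42
tool_pos: [0.6112, 0.0675, 0.1751]
tool_rot: [172.8, 89.2, 5.9]
force: [5.6, 1.9, 2.4]
grip_width: 0.0243
t 18.43 tcp [0.6112 0.0675 0.1751] x [ 0.013  0.001 -1.   ] jaw_yaw -76.88 F [5.6 1.9 2.4] M [ 0.47 -1.14 -0.11] w 0.0243 q7 -77.3
time_s: 18.92
tool_pos: [0.6077, 0.0669, 0.1747]
tool_rot: [177.4, 87.8, 10.6]
force: [-1.2, 0.4, -2.2]
grip_width: 0.0238
t 18.93 tcp [0.6077 0.0669 0.1747] x [ 0.037  0.007 -0.999] jaw_yaw -76.79 F [-1.2  0.4 -2.2] M [ 0.13  0.5  -0.08] w 0.0238 q7 -77.6
scene rod_collar [(0.85, array([0.6317, 0.0721, 0.2042]))]
scene rod_knob [(0.73, array([0.6531, 0.0784, 0.2149]))]
wrist rod_collar [(0.71, array([0.6313, 0.0675, 0.2013]))]
wrist rod_knob [(0.93, array([0.6457, 0.0783, 0.2134]))]
```

View pics/s14z.png

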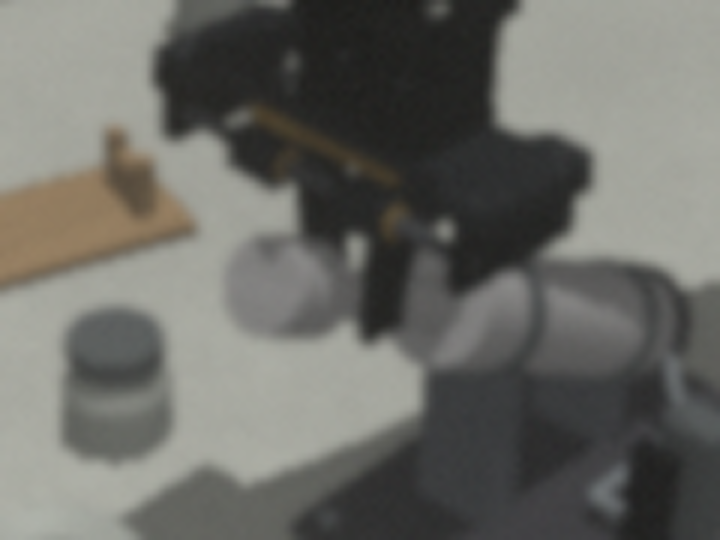

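```bash
python3 -m pendant '{"xyz":[[-0.012,-0.003,-0.007],[-0.012,-0.003,-0.007]],"turn":[0,0]}' - 40
python3 - <<'E'
from h import *
tool()
E
```

```text
time_s: 19.48
tool_pos: [0.5911, 0.0633, 0.1642]
tool_rot: [177.2, 86.9, 10.5]
force: [6.6, 3.5, 3.8]
grip_width: 0.0241
t 19.48 tcp [0.5911 0.0633 0.1642] x [ 0.054  0.01  -0.998] jaw_yaw -76.73 F [6.6 3.5 3.8] M [ 0.61 -1.06 -0.02] w 0.0241 q7 -78.4
```

```bash
python3 -m pendant '{"xyz":[[0,0,0],[0,0,0],[0,0,0],[0,0,0],[0,0,0]],"turn":[0,0,0,0,0]}' 1
python3 - <<'E'
from h import *
tool()
save('wrist','w15');a=save('scene','s15')
cv2.imwrite('pics/s15z.png',cv2.resize(a[150:240,200:320,::-1],None,fx=6,fy=6,interpolation=cv2.INTER_CUBIC))
for c in ['scene','wrist']:
  for n in ['rod_collar','rod_knob','barrel']:
    print(c,n,[(round(x['score'],2),np.round(w(c,x['at']),4)) for x in pinpoint(c,n)[:2]])
tool()
E
```

```text
time_s: 20.1
tool_pos: [0.5898, 0.0611, 0.1632]
tool_rot: [174.5, 87.1, 7.7]
force: [0.2, 0.4, 0.3]
grip_width: 0.0661
t 20.1 tcp [0.5898 0.0611 0.1632] x [ 0.05   0.007 -0.999] jaw_yaw -76.8 F [0.2 0.4 0.3] M [-0.1   0.17 -0.05] w 0.0661 q7 -78.3
scene rod_collar [(0.88, array([0.6217, 0.0699, 0.1884])), (0.25, array([ 0.6519,  0.3934, -0.0019]))]
scene rod_knob [(0.79, array([0.6363, 0.0793, 0.1951]))]
scene barrel [(0.77, array([0.5547, 0.0546, 0.1574])), (0.34, array([0.5104, 0.1644, 0.0942]))]
wrist rod_collar [(0.92, array([0.6168, 0.0696, 0.1851]))]
wrist rod_knob []
wrist barrel []
t 20.5 tcp [0.5899 0.0613 0.1635] x [ 0.05   0.007 -0.999] jaw_yaw -76.78 F [ 0.   0.1 -0.7] M [-0.06  0.2  -0.05] w 0.0863 q7 -78.3
```

View pics/s15z.png

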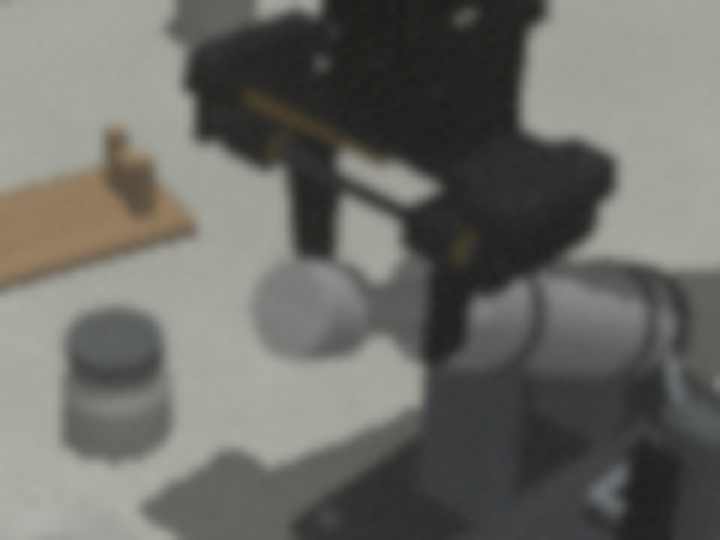

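View pics/w15.png

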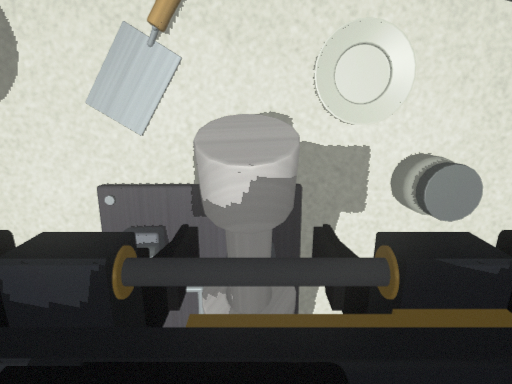

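```bash
python3 -m pendant '{"xyz":[[0.020,0.006,0.010],[0.020,0.006,0.010],[0.012,0.003,0.004],[0,0,0]],"turn":[0,0,0,0]}'
python3 - <<'E'
from h import *
tool()
save('wrist','w16');a=save('scene','s16')
cv2.imwrite('pics/s16z.png',cv2.resize(a[150:240,200:320,::-1],None,fx=6,fy=6,interpolation=cv2.INTER_CUBIC))
E
```

```text
time_s: 21.0
tool_pos: [0.6429, 0.077, 0.188]
tool_rot: [175.5, 87.1, 8.7]
force: [-1.2, -0.5, -0.6]
grip_width: 0.0871
t 21.0 tcp [0.6429 0.077  0.188 ] x [ 0.05   0.008 -0.999] jaw_yaw -76.76 F [-1.2 -0.5 -0.6] M [-0.1   0.23  0.01] w 0.0871 q7 -76.9
```

View pics/s16z.png

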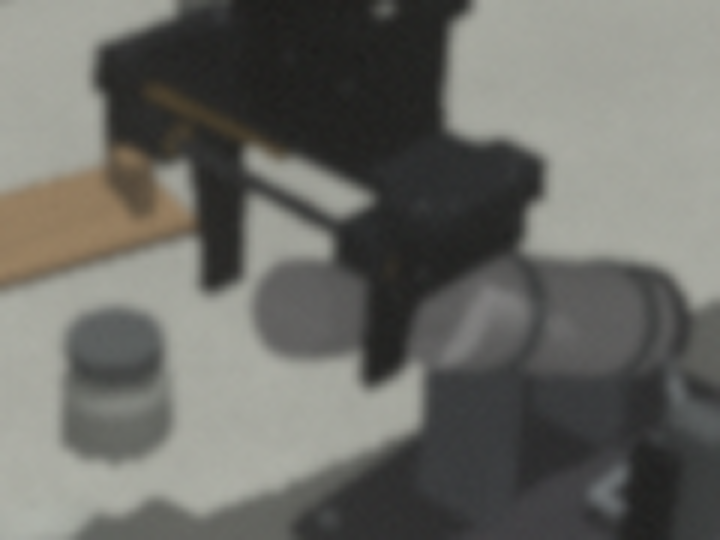

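View pics/w16.png

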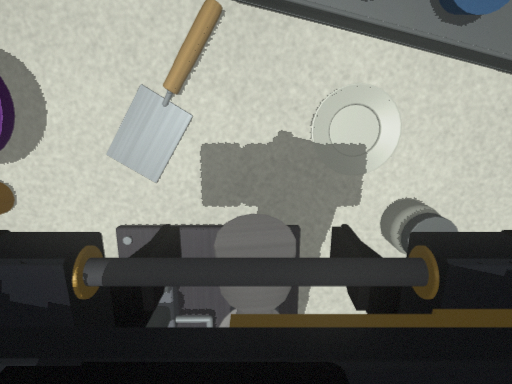

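```bash
python3 -m pendant '{"xyz":[[0,0,0],[0,0,0],[0,0,0],[0,0,0],[0,0,0],[0,0,0]],"turn":[0,0,0,0,0,0]}' 0 40
python3 - <<'E'
from h import *
tool()
for c in ['scene','wrist']:
  read_camera(c)
  for n in ['rod_collar','rod_knob']:
    print(c,n,[(round(x['score'],2),np.round(w(c,x['at']),4)) for x in pinpoint(c,n)[:2]])
tool()
E
```

```text
time_s: 21.85
tool_pos: [0.6402, 0.0762, 0.1874]
tool_rot: [177.2, 87.3, 10.4]
force: [0.3, 0.3, 0.9]
grip_width: 0.0431
t 21.85 tcp [0.6402 0.0762 0.1874] x [ 0.047  0.009 -0.999] jaw_yaw -76.81 F [0.3 0.3 0.9] M [-0.02  0.27  0.02] w 0.0431 q7 -76.9
scene rod_collar [(0.85, array([0.616 , 0.0732, 0.1872])), (0.22, array([0.636 , 0.0797, 0.1952]))]
scene rod_knob [(0.75, array([0.6381, 0.0777, 0.1973])), (0.5, array([0.5565, 0.3706, 0.0009]))]
wrist rod_collar [(0.95, array([0.6167, 0.0685, 0.1855]))]
wrist rod_knob [(0.57, array([0.63  , 0.0749, 0.196 ]))]
t 22.15 tcp [0.6402 0.0762 0.1873] x [ 0.047  0.009 -0.999] jaw_yaw -76.82 F [-0.8  0.1  0.7] M [-0.02  0.26  0.  ] w 0.043 q7 -76.9
```

```bash
python3 -m pendant '{"xyz":[[-0.010,-0.0025,-0.006],[-0.010,-0.0025,-0.006],[-0.010,-0.0025,-0.006]],"turn":[0,0,0]}' - 50
python3 - <<'E'
from h import *
tool()
E
python3 -m pendant '{"xyz":[[-0.010,-0.0025,-0.005],[-0.010,-0.0025,-0.005]],"turn":[0,0]}'
python3 - <<'E'
from h import *
tool()
save('wrist','w17');a=save('scene','s17')
cv2.imwrite('pics/s17z.png',cv2.resize(a[150:240,200:320,::-1],None,fx=6,fy=6,interpolation=cv2.INTER_CUBIC))
for c in ['scene','wrist']:
  for n in ['rod_collar','rod_knob']:
    print(c,n,[(round(x['score'],2),np.round(w(c,x['at']),4)) for x in pinpoint(c,n)[:2]])
E
```

```text
time_s: 22.52
tool_pos: [0.6256, 0.0732, 0.1805]
tool_rot: [177.8, 84.9, 11.2]
force: [6.5, 2.1, 6.2]
grip_width: 0.0429
t 22.52 tcp [0.6256 0.0732 0.1805] x [ 0.087  0.017 -0.996] jaw_yaw -76.69 F [6.5 2.1 6.2] M [ 0.36 -0.99 -0.04] w 0.0429 q7 -77.7
time_s: 22.78
tool_pos: [0.6129, 0.0702, 0.1762]
tool_rot: [178.1, 83.7, 11.5]
force: [6.4, 1.6, 4.9]
grip_width: 0.0428
t 22.77 tcp [0.6129 0.0702 0.1762] x [ 0.107  0.022 -0.994] jaw_yaw -76.64 F [6.4 1.6 4.9] M [ 0.34 -0.87 -0.04] w 0.0428 q7 -78.4
scene rod_collar [(0.67, array([0.5894, 0.0642, 0.1744]))]
scene rod_knob [(0.52, array([0.6073, 0.067 , 0.1858]))]
wrist rod_collar [(0.98, array([0.5889, 0.0626, 0.1722]))]
wrist rod_knob [(0.56, array([0.6009, 0.0711, 0.1776]))]
```

View pics/s17z.png

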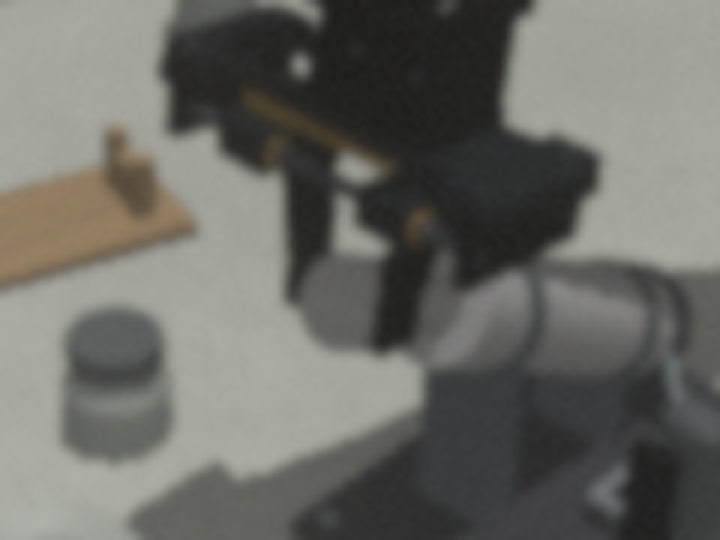

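```bash
python3 -m pendant '{"xyz":[[-0.017,-0.004,-0.010],[-0.017,-0.004,-0.010]],"turn":[0,0]}'
python3 - <<'E'
from h import *
tool()
save('wrist','w18');a=save('scene','s18')
cv2.imwrite('pics/s18z.png',cv2.resize(a[150:240,200:320,::-1],None,fx=6,fy=6,interpolation=cv2.INTER_CUBIC))
for c in ['scene','wrist']:
  for n in ['rod_collar','rod_knob']:
    print(c,n,[(round(x['score'],2),np.round(w(c,x['at']),4)) for x in pinpoint(c,n)[:2]])
E
```

```text
time_s: 23.32
tool_pos: [0.5846, 0.0635, 0.1597]
tool_rot: [177.6, 83.0, 11.0]
force: [6.8, 2.1, 4.8]
grip_width: 0.0427
t 23.32 tcp [0.5846 0.0635 0.1597] x [ 0.119  0.023 -0.993] jaw_yaw -76.61 F [6.8 2.1 4.8] M [ 0.28 -0.82 -0.06] w 0.0427 q7 -79.7
scene rod_collar [(0.64, array([0.5117, 0.1637, 0.0992])), (0.56, array([0.5596, 0.0551, 0.1598]))]
scene rod_knob [(0.74, array([0.5787, 0.0611, 0.1653])), (0.28, array([ 0.558 ,  0.3709, -0.0012]))]
wrist rod_collar [(0.69, array([0.556 , 0.0541, 0.1571]))]
wrist rod_knob [(0.56, array([0.5725, 0.0635, 0.1667]))]
```

View pics/s18z.png

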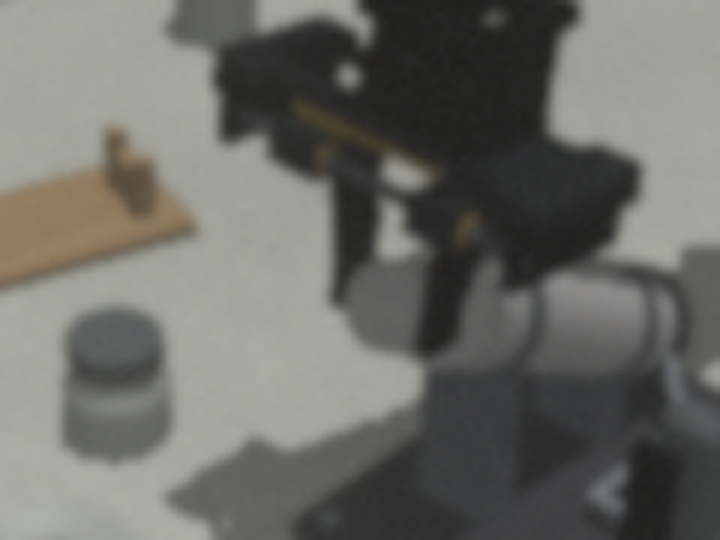

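```bash
python3 -m pendant '{"xyz":[[-0.012,-0.003,-0.007]],"turn":[0]}'
python3 - <<'E'
from h import *
tool()
E
python3 -m pendant '{"xyz":[[-0.014,-0.003,-0.008]],"turn":[0]}'
python3 - <<'E'
from h import *
tool()
save('wrist','w19');a=save('scene','s19')
cv2.imwrite('pics/s19z.png',cv2.resize(a[150:240,200:320,::-1],None,fx=6,fy=6,interpolation=cv2.INTER_CUBIC))
E
```

```text
time_s: 23.75
tool_pos: [0.5771, 0.0618, 0.1551]
tool_rot: [177.5, 82.6, 10.9]
force: [20.1, 6.7, 18.0]
grip_width: 0.0426
t 23.75 tcp [0.5771 0.0618 0.1551] x [ 0.127  0.025 -0.992] jaw_yaw -76.6 F [20.1  6.7 18. ] M [ 1.35 -4.13  0.02] w 0.0426 q7 -80.2
time_s: 23.88
tool_pos: [0.5767, 0.0617, 0.1554]
tool_rot: [177.4, 80.7, 10.8]
force: [28.5, 6.6, 13.4]
grip_width: 0.0426
t 23.88 tcp [0.5767 0.0617 0.1554] x [ 0.158  0.03  -0.987] jaw_yaw -76.58 F [28.5  6.6 13.4] M [ 1.3  -6.14 -0.09] w 0.0426 q7 -81.0
```

View pics/s19z.png

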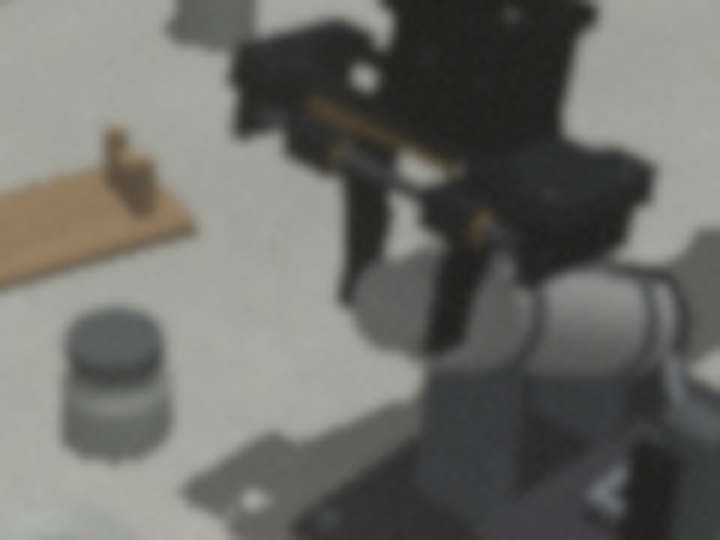

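View pics/w19.png

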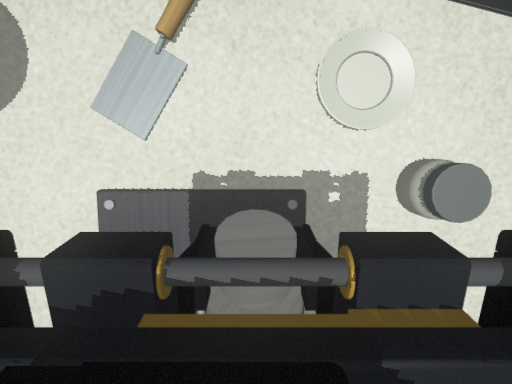

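```bash
python3 -m pendant '{"xyz":[[0,0,0],[0,0,0],[0,0,0],[0,0,0],[0,0,0]],"turn":[0,0,0,0,0]}' 1 40
python3 - <<'E'
from h import *
tool()
save('wrist','w20');a=save('scene','s20')
cv2.imwrite('pics/s20z.png',cv2.resize(a[150:240,200:320,::-1],None,fx=6,fy=6,interpolation=cv2.INTER_CUBIC))
tool()
E
```

```text
time_s: 24.6
tool_pos: [0.5737, 0.0606, 0.1527]
tool_rot: [177.0, 81.2, 10.4]
force: [-0.1, -0.3, 0.5]
grip_width: 0.0832
t 24.6 tcp [0.5737 0.0606 0.1527] x [ 0.151  0.028 -0.988] jaw_yaw -76.6 F [-0.1 -0.3  0.5] M [-0.07  0.34  0.  ] w 0.0832 q7 -81.0
t 24.7 tcp [0.574  0.0607 0.1529] x [ 0.151  0.028 -0.988] jaw_yaw -76.6 F [ 0.2 -0.7 -0. ] M [-0.11  0.37  0.03] w 0.0856 q7 -81.0
```

View pics/s20z.png

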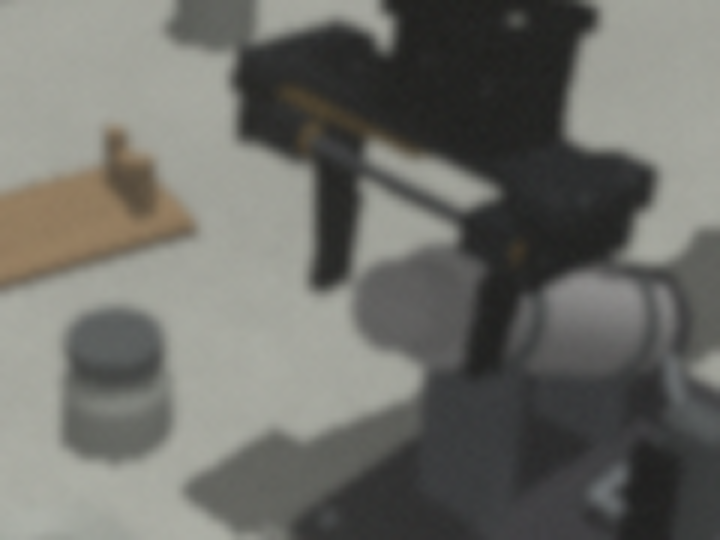

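View pics/w20.png

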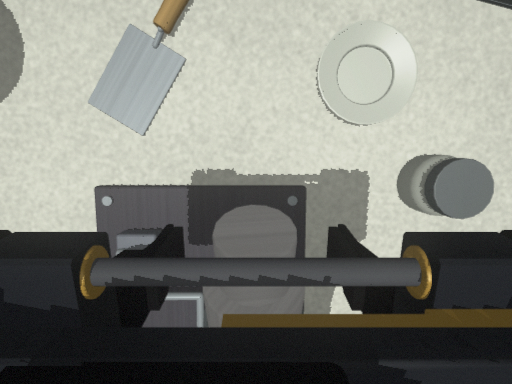

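```bash
python3 -m pendant '{"xyz":[[0.005,0.001,0.03],[0.0,0.0,0.04],[0,0,0.04],[0,0,0]],"turn":[0,0,0,0]}'
python3 - <<'E'
from h import *
tool()
save('wrist','w21');a=save('scene','s21');t=save('top','t21')
cv2.imwrite('pics/s21z.png',cv2.resize(a[150:240,220:340,::-1],None,fx=6,fy=6,interpolation=cv2.INTER_CUBIC))
for c in ['scene','wrist']:
  for n in ['rod_collar','rod_knob','grip_top','trigger_pad']:
    print(c,n,[(round(x['score'],2),np.round(w(c,x['at']),4)) for x in pinpoint(c,n)[:2]])
E
```

```text
time_s: 25.2
tool_pos: [0.5778, 0.0613, 0.2651]
tool_rot: [176.8, 81.3, 10.2]
force: [0.6, 0.1, 0.7]
grip_width: 0.0874
t 25.2 tcp [0.5778 0.0613 0.2651] x [ 0.149  0.027 -0.988] jaw_yaw -76.62 F [0.6 0.1 0.7] M [-0.12  0.32 -0.02] w 0.0874 q7 -83.8
scene rod_collar [(0.55, array([0.5546, 0.0565, 0.1562]))]
scene rod_knob [(0.57, array([0.5718, 0.0608, 0.1637]))]
scene grip_top [(0.9, array([0.4718, 0.1548, 0.1199]))]
scene trigger_pad [(0.78, array([0.5085, 0.1623, 0.0961]))]
wrist rod_collar [(0.56, array([0.5511, 0.0544, 0.1472]))]
wrist rod_knob [(0.82, array([0.5631, 0.0626, 0.1586]))]
wrist grip_top []
wrist trigger_pad [(0.58, array([0.5012, 0.1664, 0.0971]))]
```

View pics/s21z.png

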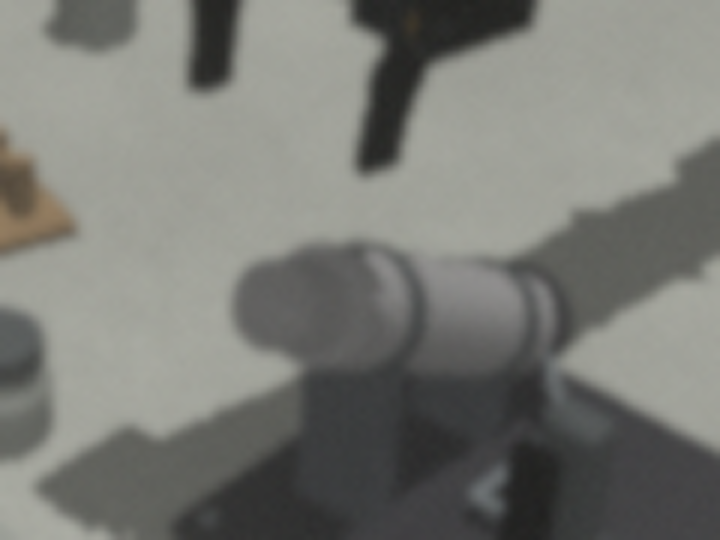

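View pics/w21.png

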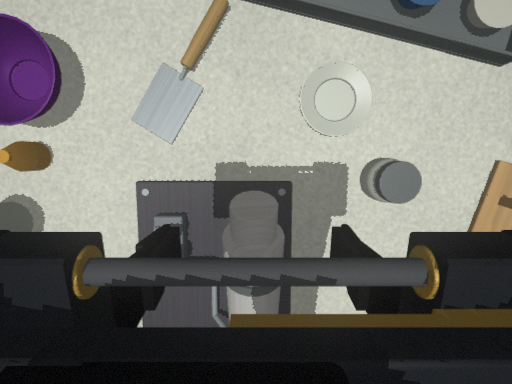

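```bash
python3 -m pendant '{"xyz":[[0.03,0.007,0],[0.025,0.006,0],[0,0,-0.03],[0,0,-0.035],[0,0,-0.03],[0,0,0]],"turn":[0,0,0,0,0,0]}' 0 40
python3 - <<'E'
from h import *
tool()
save('wrist','w22');a=save('scene','s22')
cv2.imwrite('pics/s22z.png',cv2.resize(a[150:240,220:340,::-1],None,fx=6,fy=6,interpolation=cv2.INTER_CUBIC))
E
```

```text
time_s: 26.5
tool_pos: [0.6326, 0.075, 0.1633]
tool_rot: [176.3, 81.6, 9.8]
force: [0.2, -0.5, 0.1]
grip_width: 0.0348
t 26.5 tcp [0.6326 0.075  0.1633] x [ 0.143  0.025 -0.989] jaw_yaw -76.55 F [ 0.2 -0.5  0.1] M [-0.04  0.32  0.01] w 0.0348 q7 -77.5
```

View pics/s22z.png

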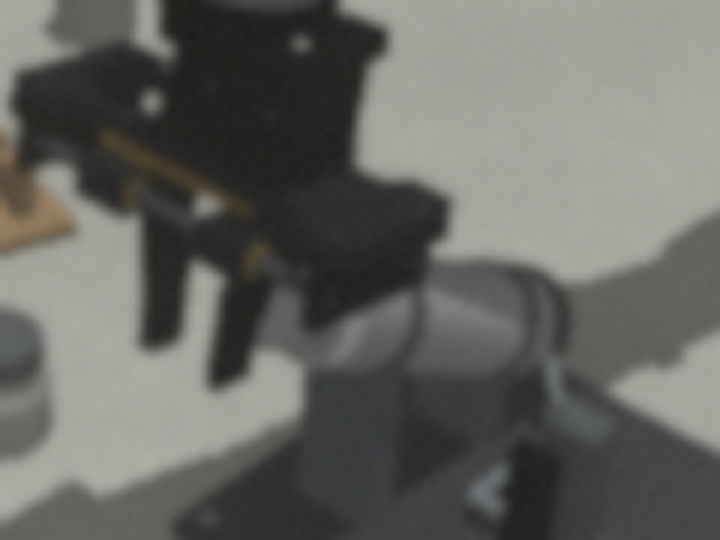

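```bash
python3 -m pendant '{"xyz":[[-0.006,-0.001,0],[-0.006,-0.001,0],[-0.006,-0.002,0],[-0.006,-0.001,0]],"turn":[0,0,0,0]}'
python3 -m pendant '{"xyz":[[-0.006,-0.001,0],[-0.006,-0.002,0]],"turn":[0,0]}'
python3 - <<'E'
from h import *
tool()
E
```

```text
time_s: 27.1
tool_pos: [0.6118, 0.0699, 0.1713]
tool_rot: [176.9, 80.9, 10.3]
force: [0.4, -0.0, -0.1]
grip_width: 0.0009
time_s: 27.35
tool_pos: [0.5988, 0.0669, 0.1716]
tool_rot: [177.0, 80.9, 10.5]
force: [0.0, -0.7, 0.1]
grip_width: 0.0003
t 27.35 tcp [0.5988 0.0669 0.1716] x [ 0.156  0.029 -0.987] jaw_yaw -76.57 F [ 0.  -0.7  0.1] M [-0.06  0.32  0.04] w 0.0003 q7 -79.9
```

```bash
python3 -m pendant '{"xyz":[[-0.006,-0.0015,0]],"turn":[0]}'
python3 - <<'E'
from h import *
tool()
E
python3 -m pendant '{"xyz":[[-0.007,-0.0015,0]],"turn":[0]}'
python3 - <<'E'
from h import *
tool()
E
python3 -m pendant '{"xyz":[[-0.008,-0.002,-0.001]],"turn":[0]}'
python3 - <<'E'
from h import *
tool()
E
```

```text
time_s: 27.48
tool_pos: [0.5951, 0.0659, 0.1728]
tool_rot: [177.0, 80.5, 10.5]
force: [11.2, 2.2, -0.6]
grip_width: -0.0001
t 27.48 tcp [0.5951 0.0659 0.1728] x [ 0.162  0.03  -0.986] jaw_yaw -76.57 F [11.2  2.2 -0.6] M [ 0.43 -2.19 -0.02] w -0.0001 q7 -80.3
time_s: 27.6
tool_pos: [0.5935, 0.0657, 0.1757]
tool_rot: [176.9, 79.7, 10.4]
force: [15.9, 3.4, -0.8]
grip_width: 0.0002
t 27.6 tcp [0.5935 0.0657 0.1757] x [ 0.176  0.032 -0.984] jaw_yaw -76.56 F [15.9  3.4 -0.8] M [ 0.61 -3.22  0.05] w 0.0002 q7 -80.9
time_s: 27.72
tool_pos: [0.5921, 0.0654, 0.1785]
tool_rot: [176.9, 78.7, 10.4]
force: [15.7, 3.9, -1.4]
grip_width: 0.0007
t 27.73 tcp [0.5921 0.0654 0.1785] x [ 0.193  0.035 -0.981] jaw_yaw -76.55 F [15.7  3.9 -1.4] M [ 0.73 -3.13  0.  ] w 0.0007 q7 -81.5
```

```bash
python3 -m pendant '{"xyz":[[0.02,0.005,0],[0.01,0.003,0.03],[0,0.01,0.04],[-0.01,0.02,0.04],[-0.02,0.02,0],[-0.03,0.02,0],[-0.03,0.01,0],[-0.02,0.005,0],[-0.02,0,0],[-0.02,0,0]],"turn":[0,0,0.175,0.175,0.175,0.175,0.175,0.175,0.175,0.175]}' 1 25
python3 -m pendant '{"xyz":[[-0.005,0,0],[0,0,0]],"turn":[0.17,0]}'
python3 - <<'E'
from h import *
tool()
save('wrist','w23');a=save('scene','s23');t=save('top','t23')
for c in ['scene','wrist','top']:
  for n in ['grip_top','trigger_pad','rod_collar','rod_knob']:
    print(c,n,[(round(x['score'],2),np.round(w(c,x['at']),4)) for x in pinpoint(c,n)[:2]])
tool()
E
```

```text
time_s: 28.98
tool_pos: [0.4665, 0.1595, 0.2927]
tool_rot: [175.6, 78.6, 91.9]
force: [0.3, -0.2, -0.2]
grip_width: 0.0854
time_s: 29.22
tool_pos: [0.4602, 0.1591, 0.2927]
tool_rot: [175.6, 78.6, 101.9]
force: [-0.1, 0.4, -0.0]
grip_width: 0.087
t 29.23 tcp [0.4602 0.1591 0.2927] x [-0.041  0.194 -0.98 ] jaw_yaw 16.24 F [-0.1  0.4 -0. ] M [-0.33 -0.03  0.03] w 0.087 q7 1.7
scene grip_top [(0.79, array([0.468 , 0.1531, 0.117 ]))]
scene trigger_pad [(0.68, array([0.511 , 0.1633, 0.0945]))]
scene rod_collar [(0.83, array([0.5571, 0.0537, 0.1541]))]
scene rod_knob [(0.64, array([0.5747, 0.0602, 0.1663])), (0.63, array([ 0.5523,  0.0559, -0.0024]))]
wrist grip_top [(0.95, array([0.4667, 0.1557, 0.1192])), (0.29, array([0.5518, 0.0532, 0.1524]))]
wrist trigger_pad [(0.63, array([0.505 , 0.1642, 0.1022]))]
wrist rod_collar [(0.64, array([0.554 , 0.0524, 0.1509]))]
wrist rod_knob []
top grip_top [(0.38, array([0.4586, 0.394 , 0.0056]))]
top trigger_pad []
top rod_collar [(0.71, array([0.5529, 0.0584, 0.1502])), (0.7, array([7.222e-01, 1.936e-01, 3.000e-04]))]
top rod_knob [(0.66, array([0.572 , 0.0664, 0.1625]))]
t 29.98 tcp [0.4603 0.1592 0.2929] x [-0.041  0.194 -0.98 ] jaw_yaw 16.32 F [ 1.3  0.3 -0.1] M [-0.32  0.03 -0.01] w 0.0871 q7 1.8
```

View pics/w23.png

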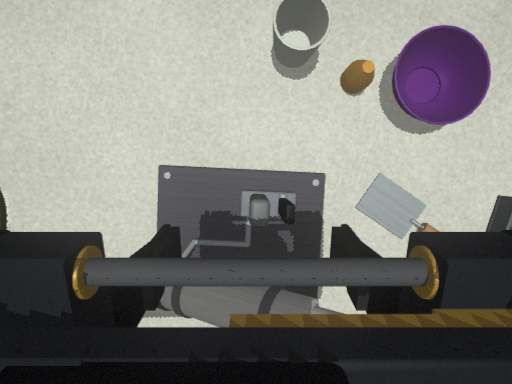

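View pics/s23.png

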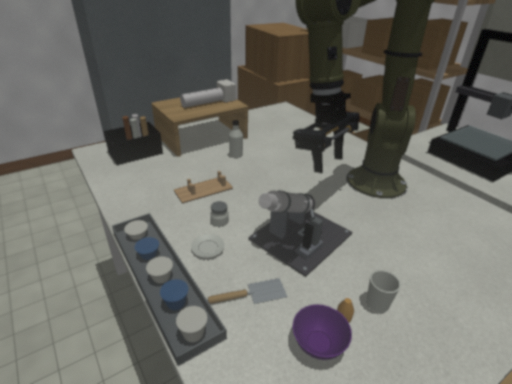

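```bash
python3 -m pendant '{"xyz":[[0.008,0.001,-0.04],[0.007,0,-0.04],[0,0,-0.04],[0,0,-0.03],[0,0,0],[0,0,0]],"turn":[-0.03,-0.024,0,0,0,0]}'
python3 - <<'E'
from h import *
tool()
save('wrist','w24');a=save('scene','s24')
cv2.imwrite('pics/s24z.png',cv2.resize(a[160:280,240:380,::-1],None,fx=5,fy=5,interpolation=cv2.INTER_CUBIC))
for n in ['grip_top','trigger_pad']:
    print(n,[(round(x['score'],2),np.round(w('wrist',x['at']),4)) for x in pinpoint('wrist',n)[:2]])
E
```

```text
time_s: 30.72
tool_pos: [0.4769, 0.1609, 0.1412]
tool_rot: [174.1, 78.5, 97.4]
force: [0.0, 0.1, 0.0]
grip_width: 0.0871
t 30.73 tcp [0.4769 0.1609 0.1412] x [-0.026  0.198 -0.98 ] jaw_yaw 13.12 F [0.  0.1 0. ] M [-0.25 -0.    0.03] w 0.0871 q7 7.1
grip_top [(0.9, array([0.464 , 0.1525, 0.1184]))]
trigger_pad [(0.69, array([0.5059, 0.167 , 0.1007]))]
```

View pics/w24.png

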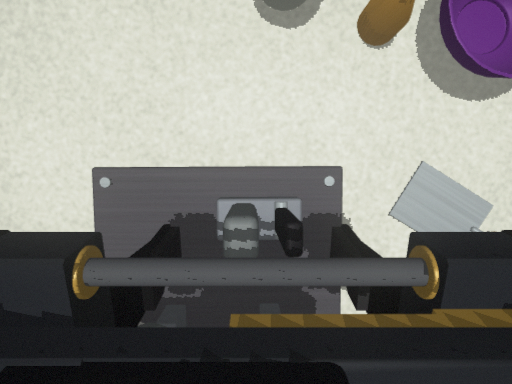

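View pics/s24z.png

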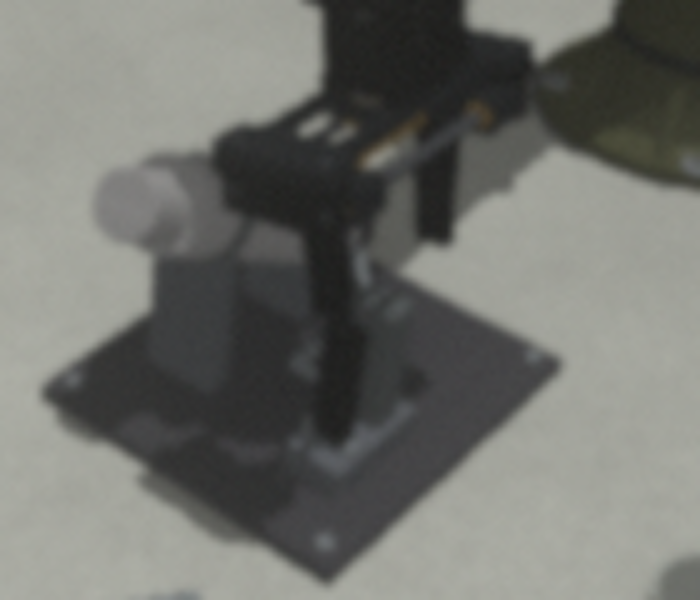

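```bash
python3 -m pendant '{"xyz":[[-0.001,-0.001,-0.02],[-0.001,0,-0.02],[0,0,-0.019],[0,0,0],[0,0,0]],"turn":[0,0,0,0,0]}'
python3 - <<'E'
from h import *
tool()
save('wrist','w25');a=save('scene','s25')
cv2.imwrite('pics/s25z.png',cv2.resize(a[160:280,240:380,::-1],None,fx=5,fy=5,interpolation=cv2.INTER_CUBIC))
E
```

```text
time_s: 31.55
tool_pos: [0.4781, 0.1613, 0.0849]
tool_rot: [171.7, 78.3, 95.1]
force: [-0.2, 0.9, -0.1]
grip_width: 0.087
t 31.55 tcp [0.4781 0.1613 0.0849] x [-0.018  0.202 -0.979] jaw_yaw 13.15 F [-0.2  0.9 -0.1] M [-0.26 -0.05 -0.06] w 0.087 q7 11.6
```

View pics/w25.png

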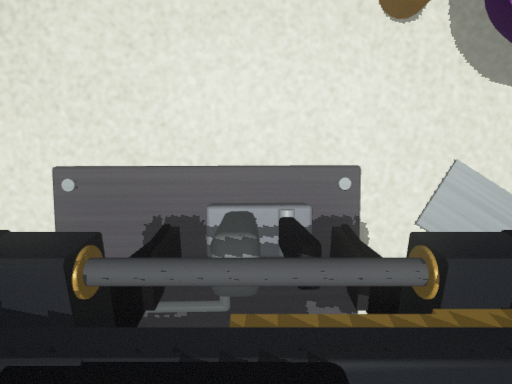

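View pics/s25z.png

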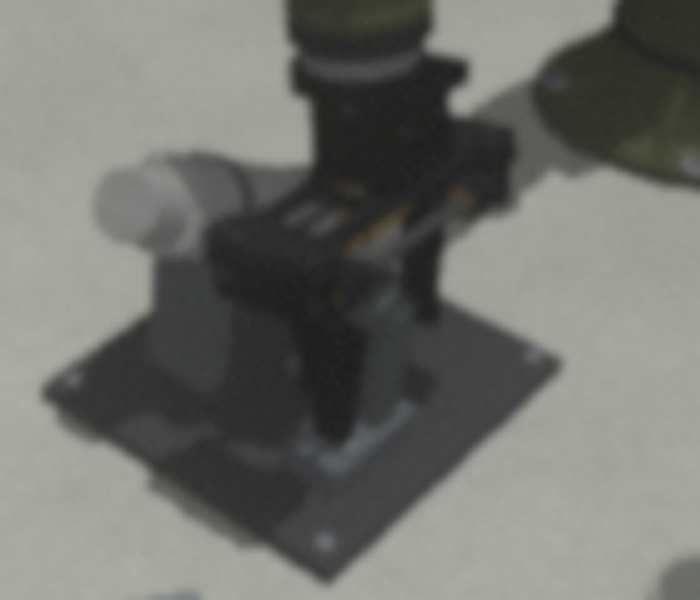

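```bash
python3 -m pendant '{"xyz":[[0,0,0],[0,0,0],[0,0,0],[0,0,0],[0,0,0],[0,0,0]],"turn":[0,0,0,0,0,0]}' 0 25
python3 - <<'E'
from h import *
tool()
save('wrist','w26')
tool()
E
python3 -m pendant '{"xyz":[[0,0,0],[0,0,0],[0,0,0]],"turn":[0,0,0]}' 0 30
python3 - <<'E'
from h import *
tool()
save('wrist','w27');a=save('scene','s27')
cv2.imwrite('pics/s27z.png',cv2.resize(a[160:280,240:380,::-1],None,fx=5,fy=5,interpolation=cv2.INTER_CUBIC))
tool()
E
```

```text
time_s: 32.4
tool_pos: [0.4766, 0.1611, 0.0863]
tool_rot: [172.7, 78.2, 96.1]
force: [-2.0, -0.9, 2.6]
grip_width: 0.0419
t 32.4 tcp [0.4766 0.1611 0.0863] x [-0.022  0.203 -0.979] jaw_yaw 13.25 F [-2.  -0.9  2.6] M [-0.35  0.34  0.21] w 0.0419 q7 11.6
t 32.45 tcp [0.4766 0.1611 0.0863] x [-0.021  0.203 -0.979] jaw_yaw 13.25 F [-6.  -1.6  5.4] M [-0.49  1.02  0.27] w 0.0412 q7 11.6
time_s: 32.83
tool_pos: [0.4765, 0.1611, 0.0863]
tool_rot: [172.6, 78.2, 96.0]
force: [-1.7, -0.7, 1.8]
grip_width: 0.0413
t 32.83 tcp [0.4765 0.1611 0.0863] x [-0.021  0.203 -0.979] jaw_yaw 13.26 F [-1.7 -0.7  1.8] M [-0.33  0.03  0.07] w 0.0413 q7 11.6
t 32.92 tcp [0.4765 0.1612 0.0863] x [-0.021  0.203 -0.979] jaw_yaw 13.26 F [-1.6 -0.6  0.9] M [-0.29  0.05  0.05] w 0.0412 q7 11.6
```

View pics/w27.png

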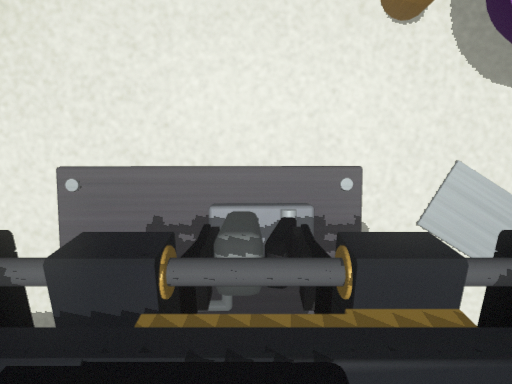

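View pics/s27z.png

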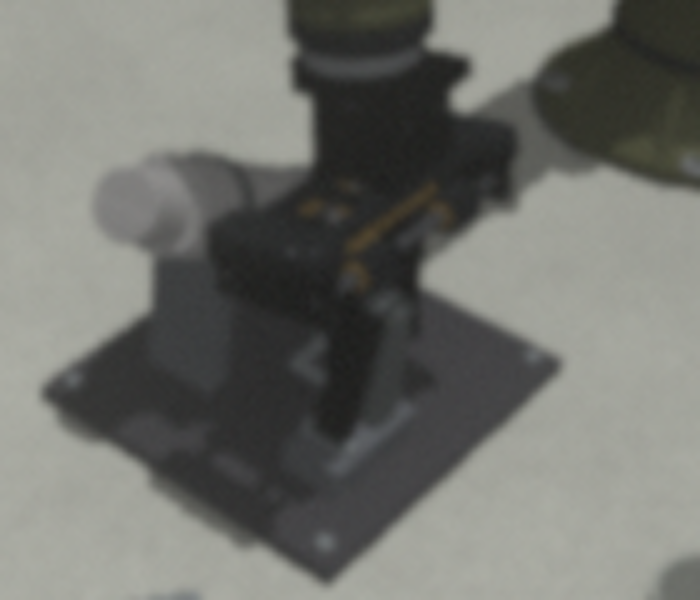

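```bash
python3 -m pendant '{"xyz":[[0,0,0],[0,0,0],[0,0,0]],"turn":[0,0,0]}' 0 38
python3 - <<'E'
from h import *
tool()
E
python3 -m pendant '{"xyz":[[0,0,0],[0,0,0],[0,0,0],[0,0,0],[0,0,0],[0,0,0]],"turn":[0,0,0,0,0,0]}' 1
python3 - <<'E'
from h import *
tool()
save('wrist','w28')
E
```

```text
time_s: 33.3
tool_pos: [0.4764, 0.1611, 0.0863]
tool_rot: [172.7, 78.2, 96.1]
force: [-2.3, -0.6, 2.7]
grip_width: 0.0411
t 33.3 tcp [0.4764 0.1611 0.0863] x [-0.022  0.203 -0.979] jaw_yaw 13.26 F [-2.3 -0.6  2.7] M [-0.34  0.    0.1 ] w 0.0411 q7 11.6
time_s: 34.05
tool_pos: [0.48, 0.1618, 0.0867]
tool_rot: [170.6, 78.2, 93.9]
force: [-0.3, 0.3, 0.8]
grip_width: 0.0856
t 34.05 tcp [0.48   0.1618 0.0867] x [-0.014  0.204 -0.979] jaw_yaw 13.14 F [-0.3  0.3  0.8] M [-0.26  0.07  0.01] w 0.0856 q7 11.6
```

View pics/w28.png

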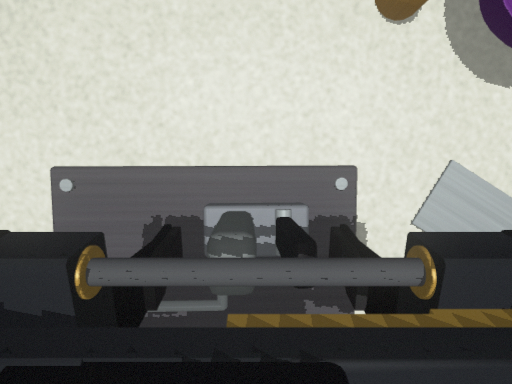

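```bash
python3 -m pendant '{"xyz":[[0,0,0.02],[0,0,0.04],[0,0,0.05],[0,0,0.05],[-0.01,0.02,0.04],[-0.01,0.03,0],[0,0.03,0],[0,0,0]],"turn":[0,0,0,0,0,0,0,0]}'
python3 - <<'E'
from h import *
tool()
save('wrist','w29');a=save('scene','s29');save('top','t29')
cv2.imwrite('pics/s29z.png',cv2.resize(a[160:280,240:380,::-1],None,fx=5,fy=5,interpolation=cv2.INTER_CUBIC))
for n in ['grip_top','trigger_pad','rod_collar','rod_knob','cup','bowl','jar','bottle','spatula','dish','nozzle']:
    print(n,[(round(x['score'],2),np.round(w('scene',x['at']),4)) for x in pinpoint('scene',n)[:2]])
E
```

```text
time_s: 35.1
tool_pos: [0.4569, 0.2425, 0.2935]
tool_rot: [171.0, 78.1, 94.2]
force: [-1.0, -0.9, 0.2]
grip_width: 0.087
t 35.1 tcp [0.4569 0.2425 0.2935] x [-0.015  0.205 -0.979] jaw_yaw 13.0 F [-1.  -0.9  0.2] M [-0.37  0.04 -0.03] w 0.087 q7 -9.4
grip_top [(0.91, array([0.4667, 0.1534, 0.1171]))]
trigger_pad [(0.75, array([0.5111, 0.162 , 0.0988]))]
rod_collar [(0.61, array([0.5595, 0.0555, 0.1572])), (0.56, array([ 0.4561,  0.3923, -0.0021]))]
rod_knob [(0.81, array([0.5727, 0.0608, 0.1627])), (0.51, array([ 0.6022, -0.3021, -0.0014]))]
cup [(0.56, array([0.4539, 0.3916, 0.0007]))]
bowl [(0.86, array([ 6.528e-01,  3.923e-01, -5.000e-04])), (0.65, array([ 0.7268, -0.0148,  0.0009]))]
jar [(0.7, array([ 0.6385, -0.1085,  0.0017])), (0.24, array([0.471 , 0.1547, 0.1182]))]
bottle [(0.95, array([ 0.3558, -0.4733,  0.0031]))]
spatula [(0.82, array([ 7.206e-01,  1.843e-01, -4.000e-04])), (0.46, array([0.5733, 0.0605, 0.1663]))]
dish [(0.66, array([ 0.7286, -0.0147,  0.0009]))]
nozzle [(0.75, array([0.556 , 0.3734, 0.0018])), (0.64, array([0.5548, 0.058 , 0.1565]))]
```

View pics/s29z.png

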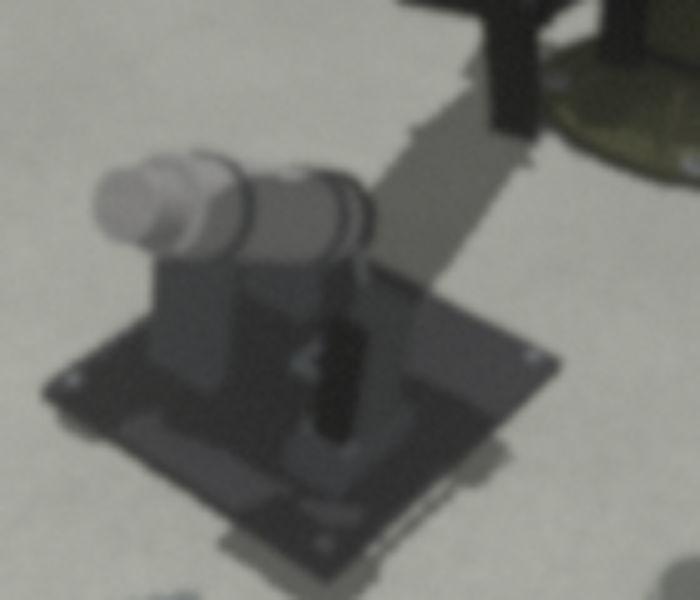

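View pics/s29.png

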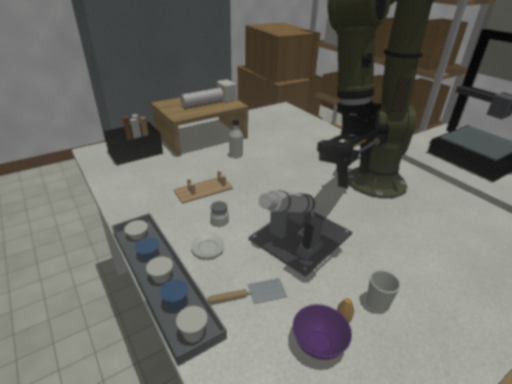

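View pics/t29.png

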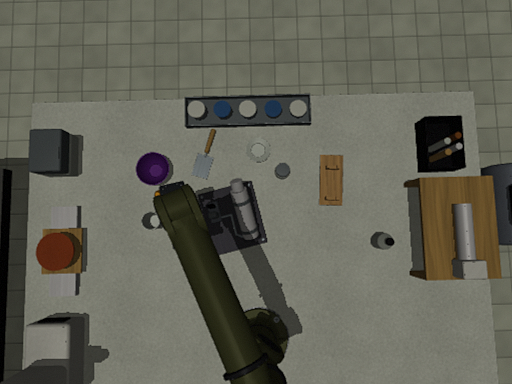

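```bash
python3 -c "
from cell import sign_off
print(sign_off())"
```

```text
the job is handed in; nothing more can be done
None
```

The job is done and handed in at about 35 s of the 72 s allowed. sign_off gives no verdict.

- **First push:** I took the rod off its rack by the shaft. The tool cannot tilt, so I started the tip level in the barrel's mouth. Lifting the grip then swung the rod to the bore's 30° slope. I pushed it about 85 mm in, past where it met the follower, and let go.
- **Pushed home:** I took hold of the knob and pushed until it stopped hard, at about 32 N with no further travel. A second push with shut fingers on the knob's end, at about 16 N, did not move it; the fingers only slid up its face.
- **Trigger:** I squeezed it against the hand grip. The opening held at 41 mm as the grip force went from 25 to 38 N, so I took it to be at its stop. I then opened the fingers, and in the pictures the trigger is back in its released position.

**Last checks:**
- In the last scene picture the knob sits against the mouth, and the trigger is out.
- The gripper is clear of everything, with its tip 0.29 m above the table.
- The bystanders are within about 5 mm of where they were first seen, which is the networks' own accuracy.

**What disagreed or could not be confirmed:**
- The networks' positions for the barrel mouth differed by up to 10 mm sideways, so I corrected the approach from the pictures.
- At full squeeze I expected a 40 mm opening and read 41 mm. I put the difference down to the pads touching the trigger below its pad.
- The tool had drifted to about 12° of tilt by the end, from pushing under load. It did not affect the result.
- The pictures cannot show the last millimetre of seating. That rests on the two force checks.

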